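# Peel one praline tray off its clinging stack and hold it out for filling

## Task

The bowl of chocolates that stands on the slate board is being packed now: dark chocolates go in brown trays, green pistachio ones in green trays. Peel the top tray of the right colour off its clinging nested stack by lifting one corner first while the opposite corner is still down, so that the rest of the stack stays standing where it is, then hold the tray out level, about a hand's breadth above the empty half of the slate, and finish while still holding it there in the gripper. Leave everything else on the counter where it is.

Things in the scene. Friction and masses are not known exactly. Their poses are not given: they have to be found in the camera images.
- tray_brown: Top tray of the brown stack, dark brown plastic, rigid, 85 g: 150 (x) x 110 (y) x 44 mm high, corners clipped at 45 deg (edge 40 mm long, its outer middle at x 61, y 41 mm; likewise -x, -y). Upright rim band 8 mm thick, from 22 to 44 mm above the origin, pinched one finger inside, one outside; below it the body tapers in to a ribbed floor (12 mm high). Origin: centre of underside, z up; 88 mm above counter at first.
- tray_green: Top tray of the green stack, pale green plastic, rigid, 85 g: 150 (x) x 110 (y) x 44 mm high, corners clipped at 45 deg (edge 40 mm long, its outer middle at x 61, y 41 mm; likewise -x, -y). Upright rim band 8 mm thick, from 22 to 44 mm above the origin, pinched one finger inside, one outside; below it the body tapers in to a ribbed floor (12 mm high). Origin: centre of underside, z up; 88 mm above counter at first.
- stack_brown: Rest of the brown stack: 4 like trays as one loose piece, 0.34 to 0.43 kg, 110 mm high, rims flush with the top tray's. Origin: underside centre, axes as the tray's. Springy lugs inside its rim make the top tray cling: pulled up flat it holds about 3 N, nearly the stack's weight; tilted up about its opposite clipped corner (seam 110 mm up), 2 N at the lifted corner; 30 mm of lift there frees all but the far edge.
- stack_green: Rest of the green stack: 4 like trays as one loose piece, 0.34 to 0.43 kg, 110 mm high, rims flush with the top tray's. Origin: underside centre, axes as the tray's. Springy lugs inside its rim make the top tray cling: pulled up flat it holds about 3 N, nearly the stack's weight; tilted up about its opposite clipped corner (seam 110 mm up), 2 N at the lifted corner; 30 mm of lift there frees all but the far edge.
- slate: Fixed dark-grey slate board lying on the counter, 170 (x) x 340 (y) x 10 mm. Origin: centre of its underside.
- slate_empty (a point): Point on the slate's top face (10 mm above the counter), in the middle of its empty half, 80 mm from the board's centre towards -y of the board. The tray is to be held over it.
- slate_bowl (a point): Point on the slate's top face where the bowl being packed stands, 105 mm from the board's centre towards its +y (the bowl's centre is within about 15 mm of it).
- bowl_dark: Glass bowl heaped with dark brown chocolate drops, 120 mm across, 65 mm high with the heap, 450 g. Origin: centre of its underside. Stands either on the slate (being packed) or on the coaster (not wanted now).
- bowl_pistachio: The same glass bowl heaped with green pistachio drops. Origin: centre of its underside. Stands on the slate or on the coaster.
- coaster: Fixed round wooden coaster, 150 mm across, 10 mm thick, under the bowl that is not wanted now. Origin: centre of its underside.
- sign: Loose A-frame chalkboard, 120 mm wide (y), about 75 mm deep, 158 mm high. Origin: centre of its footprint. Bystander.
- tongs: Loose wooden tongs lying on the counter, 200 mm long (x), up to 36 mm across, 12 mm high. Origin: middle of the length, on the counter. Bystander.
Things that resemble listed ones, but are neither listed nor needed, are in the scene too. What is shaped like the tray_green but pink is not meant. There is more than one size of the stack_brown; the one meant has the size given above.

How it is judged:
By the outcome, as a careful person would: the job done as asked, in the order asked, and still so for the second after the job is handed in, while the arm keeps its last pose, push and grip.
It also fails if it takes over 48 s, if anything falls off the work surface, if the arm or the gripper's body presses on something with over 40 N, if the wrist force passes 120 N, or if a joint passes its speed limit or range.

## Robot

A 6-joint arm with a two-finger parallel gripper is mounted at the origin on the work surface. World frame = base frame: x ahead of the robot, y to its left, z up, the work surface at z = 0. Lengths are in mm, angles in degrees, forces in N, time in s.
With the tool pointing down it reaches from about 300 to 850 mm from the base axis. Payload 4.2 kg.
Tool frame: the origin (TCP) lies at the very end of the fingers, on their centre line; the grasp point (between the pads) lies 19 mm behind it; z points along the fingers, y is the direction in which the jaws open and shut (so a half turn about z gives the same grasp; the last joint's range is limited). The gripper opens to 91 mm and grips with 3 to 60 N. Pads are 32 mm wide; open, the fingers measure 118 mm over their backs; the gripper's body (76 mm by 178 mm) begins 60 mm behind the grasp point.
Start: joints at [71.333, 18.312, 89.639, -0, 72.044, -1.146], TCP at [173.11, 548.34, 213.976] pointing down, gripper open.
Joint ranges: [-177.97, 177.97], [-48.28, 115.42], [12.27, 149.76], [-77.06, 257.06], [2.81, 150.46], [-146.56, 146.56]. Speed limits (degrees/s): [147.25, 147.25, 180, 180, 180, 180].

## Interface

Orientations are given as [roll, pitch, yaw] about the fixed x, y, z axes, in that order (R = Rz(yaw) Ry(pitch) Rx(roll)).
In Python, from workcell import telemetry, grab_frame, job gives the robot as it stands.
- The arm moves only by the tool drive_tool, never from a script. Its argument "moves" is a list of rows, each an object of numbers: "claw": the closure, from -1 (fully open) to 1 (shut); "dx", "dy", "dz": the shift along the tool's x, y, z in units of 20 mm (1.0 is 20 mm); "yaw": the turn about the tool's z in units of 0.15 rad (1.0 is 0.15 rad). In form: [{"claw": .., "dx": .., "dy": .., "dz": .., "yaw": ..}, ...]. A call has 1 to 5 rows; each row shifts and turns the pose as measured when the row begins, along the tool's axes as they then stand; what a row does not reach is not made up. A row lasts 1/8 s, in which the tool goes at most 62.5 mm and 10.7 degrees, less where a joint would pass 70% of its speed; a pose out of reach is approached as far as the arm can. A call with a number of a shift or a turn outside -1 to 1 is refused whole. A call with a gripper value outside its range is refused whole. The fingers move at their own pace and stop on an object; "grip_force" is the grip in N (left out, the last holds). Time passes only in rows, so rows that do not move let the fingers close. It gives the time, the measured TCP pose, the force and the opening at its end, in the units of the state.
- telemetry.state(): the state, without advancing time (a new reading comes with each control period).
- grab_frame(name): name is "side" or "top" or "wrist"; returns a dict with "color" (400x640x3 uint8, blue, green, red), "vertical_fov" (degrees; the focal length in pixels is half the picture's height over the tangent of half this angle, whatever the lens; pixels are square), "cx", "cy" (the principal point, pixels), "pose" (4x4, takes a point from camera to world coordinates). Camera axes: x right, y down, z forward; pixel columns grow to the right and rows downward; lengths in mm; the calibration is good to about 2 mm. A picture is of the moment at which its call begins. There is no depth.
- job.job_done(): hands the job in, once; it reports no verdict.
The state is a dict: "time_s": time; "qpos": joint angles; "qvel": joint speeds; "effort": joint torques, N m; "ee_pos": TCP position; "ee_rot": TCP orientation; "force": force on the tool from outside, world axes, zero at the start; "torque": the same for the moment, N m; "gripper_width": finger opening in mm.
Only numpy, scipy, OpenCV 4.12 (cv2) and the standard library are available. Lean on these libraries where they do the work, as an engineer would, in place of code of your own. Each camera call takes 0.05 s, during which the arm holds its last target.

## Working session

There is one attempt and no reset: what is moved stays moved. The work goes in short steps, Python scripts to look and compute and a tool call to move; the robot and the scene stay as the last step left them, time stands still between calls to the robot, and variables do not carry over. Pictures are saved under pics/ and viewed, and the job is handed in when it is done.

Besides the shell and the picture viewer there is one more tool, called after "Request:" as name(argument=value, ...) on one line, values as JSON. drive_tool: Moves the arm, as the interface text tells. Its arguments: {"type":"object","properties":{"moves":{"type":"array"},"grip_force":{"type":"number"}},"required":["moves"]}

```bash
mkdir -p pics; ls
cat > h.py <<'E'
import numpy as np, cv2, pickle
from workcell import telemetry, grab_frame, job
def snap(n,out):
    f=grab_frame(n); cv2.imwrite('pics/%s.png'%out,f['color']); pickle.dump(f,open('pics/%s.pkl'%out,'wb')); return f
def load(out): return pickle.load(open('pics/%s.pkl'%out,'rb'))
def ray(f,uv,z):
    uv=np.atleast_2d(np.array(uv,float)); fl=200/np.tan(np.radians(f['vertical_fov']/2))
    d=np.c_[(uv[:,0]-f['cx'])/fl,(uv[:,1]-f['cy'])/fl,np.ones(len(uv))]
    P=np.array(f['pose']); d=d@P[:3,:3].T; o=P[:3,3]
    return o+d*((z-o[2])/d[:,2])[:,None]
def proj(f,p):
    P=np.array(f['pose']); c=(np.atleast_2d(p)-P[:3,3])@P[:3,:3]
    fl=200/np.tan(np.radians(f['vertical_fov']/2))
    return np.c_[c[:,0]/c[:,2]*fl+f['cx'],c[:,1]/c[:,2]*fl+f['cy']]
E
python3 - <<'E'
from h import *
for n in('side','top','wrist'):
    f=snap(n,n+'0'); print(n,f['vertical_fov'],f['cx'],f['cy'],np.round(f['pose'],2).tolist(),f['color'].shape)
print(telemetry.state())
E
```

```text
pics
side 43.831010857272005 328.4144298831557 200.19720240637056 [[0.91, -0.3, 0.3, 16.81], [-0.43, -0.64, 0.64, -1065.95], [-0.0, -0.71, -0.7, 1246.51], [0.0, 0.0, 0.0, 1.0]] (400, 640, 3)
top 57.95879935104434 320.1399829538055 201.2013819945401 [[-0.01, -0.99, 0.12, 382.03], [-1.0, 0.01, 0.02, 1.84], [-0.02, -0.12, -0.99, 1059.22], [0.0, 0.0, 0.0, 1.0]] (400, 640, 3)
wrist 66.8874328483638 320.0144097960984 202.06101538496574 [[0.3, 0.92, 0.23, 107.27], [0.95, -0.29, -0.07, 570.38], [-0.0, 0.24, -0.97, 384.05], [0.0, 0.0, 0.0, 1.0]] (400, 640, 3)
{'time_s': 0.15, 'qpos': array([ 7.13334661e+01,  1.83443396e+01,  8.96893729e+01,  2.89990931e-03,
        7.20450247e+01, -1.14451878e+00]), 'qvel': array([ 0.00672387, -0.13386892, -0.25435145, -0.03741976, -0.01840818,
       -0.11850249]), 'effort': array([-2.79790302e-04, -4.12772512e+01, -2.32154310e+01,  7.27088889e-02,
        4.35176364e-02, -7.17884018e-05]), 'ee_pos': array([172.96632544, 547.97282805, 213.30889076]), 'ee_rot': array([-1.79921333e+02, -4.32962151e-03,  1.62477086e+02]), 'force': array([ 0.63187466,  0.21233744, -0.10019099]), 'torque': array([0.00522243, 0.00228866, 0.01304186]), 'gripper_width': 91.21153318833198}
```

View pics/top0.png

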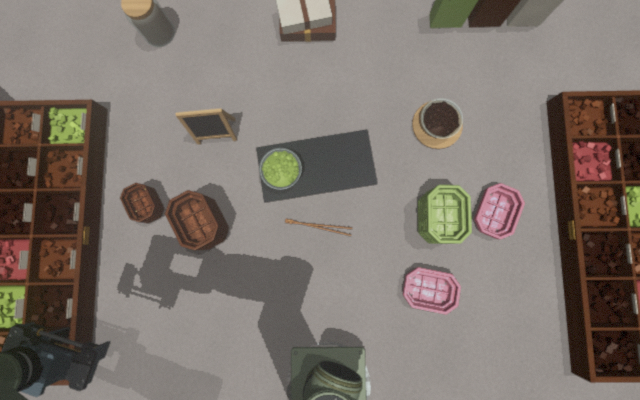

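View pics/side0.png

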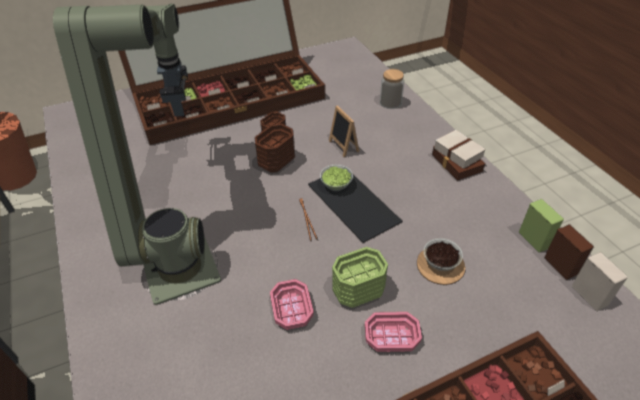

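View pics/wrist0.png

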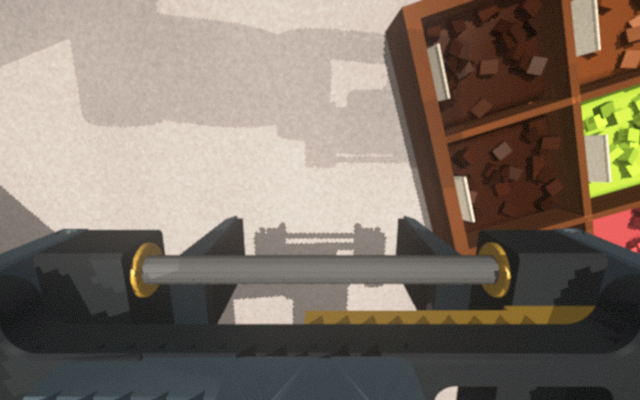

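Pistachio is on the slate at about (281,168) in the top view, so the green stack at about (445,214) is the one to use. Next I'll measure its rim at z=132 and the slate.

Run:
```python
from h import *
f=load('top0'); im=f['color']
hsv=cv2.cvtColor(im,cv2.COLOR_BGR2HSV)
m=cv2.inRange(hsv,(30,60,60),(55,255,255)); m[:, :400]=0; m[:,520:]=0; m[:150]=0;m[270:]=0
c=max(cv2.findContours(m,0,2)[0],key=cv2.contourArea); print('green',cv2.boundingRect(c))
h=cv2.convexHull(c)[:,0]; print(np.c_[h,ray(f,h,132)[:,:2].round()].tolist())
# slate
m=cv2.inRange(im,(0,0,0),(75,75,75)); m[:,:250]=0;m[:,385:]=0;m[:120]=0;m[210:]=0
c=np.vstack(cv2.findContours(m,0,2)[0]); c=max(cv2.findContours(m,0,2)[0],key=cv2.contourArea)
h=cv2.approxPolyDP(cv2.convexHull(c),6,True)[:,0]; P=ray(f,h,10); print(h.tolist(),P.round().tolist())
print(cv2.minAreaRect(P[:,:2].astype(np.float32)))
big=cv2.resize(im[165:265,400:540],None,fx=5.7,fy=5.7,interpolation=2); cv2.imwrite('pics/gz.png',big[:600,:800])
s=load('side0'); big=cv2.resize(s['color'][230:370,260:440],None,fx=4.2,fy=4.2,interpolation=2); cv2.imwrite('pics/gs.png',big[:600,:800])
```

```text
green (418, 185, 54, 59)
[[458.0, 185.0, 535.0, -341.0], [463.0, 189.0, 525.0, -353.0], [469.0, 195.0, 509.0, -368.0], [470.0, 197.0, 504.0, -370.0], [471.0, 212.0, 465.0, -370.0], [471.0, 232.0, 414.0, -367.0], [461.0, 242.0, 389.0, -340.0], [454.0, 243.0, 386.0, -322.0], [433.0, 243.0, 387.0, -269.0], [428.0, 242.0, 390.0, -257.0], [419.0, 233.0, 413.0, -235.0], [418.0, 231.0, 418.0, -233.0], [418.0, 201.0, 495.0, -236.0], [419.0, 199.0, 500.0, -239.0], [421.0, 197.0, 505.0, -244.0], [428.0, 191.0, 521.0, -263.0], [436.0, 186.0, 533.0, -284.0], [438.0, 185.0, 536.0, -290.0]]
[[369, 147], [352, 171], [300, 178], [281, 145], [358, 132]] [[674.0, -129.0, 10.0], [602.0, -77.0, 10.0], [583.0, 77.0, 10.0], [684.0, 133.0, 10.0], [720.0, -98.0, 10.0]]
((647.6967163085938, -3.1136322021484375), (114.00595092773438, 257.71905517578125), 8.944887161254883)
```

View pics/gz.png

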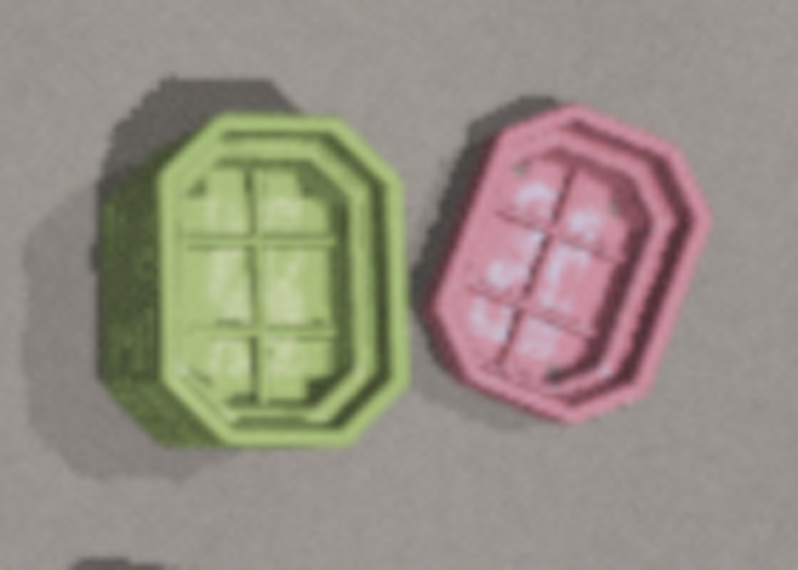

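View pics/gs.png

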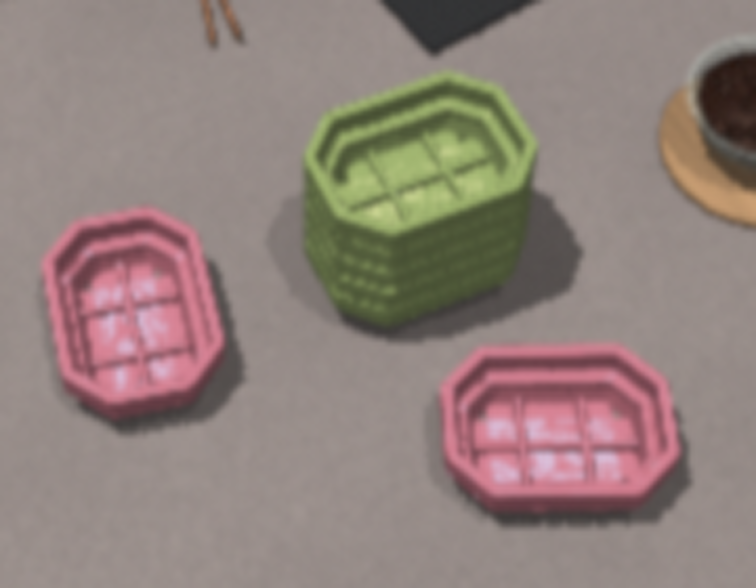

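Run:
```python
from h import *
def fit(M,W):
    a=M.mean(0);b=W.mean(0);U,S,V=np.linalg.svd((M-a).T@(W-b));R=(U@np.diag([1,np.linalg.det(U@V)])@V).T
    return np.degrees(np.arctan2(R[1,0],R[0,0])), b-R@a, ((M-a)@R.T-(W-b)).round(1), R
f=load('top0')
z=np.array([(222,113),(333,113),(401,180),(409,383),(348,445),(228,445),(161,383),(160,182)],float)
uv=z/5.7+[400,165]-.4
W=ray(f,uv,132)[:,:2]; print(W.round().tolist())
c=14.1421
# clip edge 40 long middle (61,41): corners (75,27)?,(47,55)
M=np.array([(75,27),(75,-27),(47,-55),(-47,-55),(-75,-27),(-75,27),(-47,55),(47,55)],float)
y,t,r,R=fit(M,W); print('tray yaw',y,t,r.tolist())
for n,s in dict(pp=(1,1),pm=(1,-1),mm=(-1,-1),mp=(-1,1)).items():
    p=t+R@(np.array([58.2,38.2])*s); print(n,p.round(1),'normal dir',(np.degrees(np.arctan2(s[1],s[0]))+y).round(1), np.hypot(*p).round())
im=f['color']; g=cv2.GaussianBlur(im,(3,3),0)
big=cv2.resize(im[120:210,245:390],None,fx=5.5,fy=5.5,interpolation=2); cv2.imwrite('pics/sl.png',big)
```

```text
[[537.0, -291.0], [537.0, -341.0], [506.0, -370.0], [414.0, -368.0], [387.0, -339.0], [388.0, -286.0], [416.0, -258.0], [506.0, -262.0]]
tray yaw -1.1905332025154174 [ 461.3693038  -314.26401948] [[-0.6, 2.2], [-1.0, -1.7], [1.5, -0.3], [-1.1, -0.5], [-1.3, -0.6], [-0.8, 0.3], [-0.1, -0.7], [3.3, 1.3]]
pp [ 520.4 -277.3] normal dir 43.8 590.0
pm [ 518.8 -353.7] normal dir -46.2 628.0
mm [ 402.4 -351.2] normal dir -136.2 534.0
mp [ 404.  -274.9] normal dir 133.8 489.0
```

View pics/sl.png

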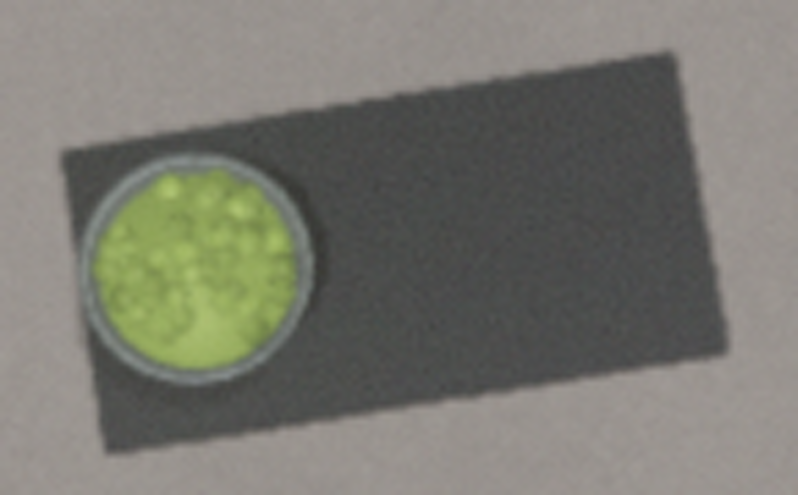

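```bash
cat >> h.py <<'E'
from scipy.spatial.transform import Rotation as Ro
def plan(tgt,jaw,n=5,vmax=1.0,st=None):
    """tgt xyz, jaw = world angle of tool y; prints rows"""
    s=st or telemetry.state(); p=np.array(s['ee_pos']); R=Ro.from_euler('xyz',s['ee_rot'],degrees=True)
    for i in range(n):
        d=R.inv().apply(np.array(tgt)-p)/20
        d=d*min(1,vmax/max(1e-9,abs(d).max())); d=np.round(d,2)
        y=R.apply([0,1,0]); a=np.degrees(np.arctan2(y[1],y[0])); e=(jaw-a+180)%360-180
        w=np.round(np.clip(-np.radians(e)/.15,-1,1),2)
        print('dx %.2f dy %.2f dz %.2f yaw %.2f'%(*d,w))
        p=p+R.apply(d*20); R=R*Ro.from_euler('z',w*.15)
    print('end',p.round(1),'jaw',a.round(1))
def st():
    s=telemetry.state(); R=Ro.from_euler('xyz',s['ee_rot'],degrees=True); y=R.apply([0,1,0]);z=R.apply([0,0,1])
    print('t',round(s['time_s'],2),'p',s['ee_pos'].round(1),'jaw',np.degrees(np.arctan2(y[1],y[0])).round(1),'z',z.round(4),'w',round(s['gripper_width'],1),'F',s['force'].round(2),'T',s['torque'].round(3)); return s
E
python3 - <<'E'
from h import *
f=load('top0')
W=ray(f,np.array([(63,150),(675,53),(727,352),(107,452)])/5.5+[245,120]-.4,10)[:,:2]
print(W.round(),[np.linalg.norm(W[i]-W[i-1]).round() for i in range(4)])
c=W.mean(0); d=(W[1]+W[2]-W[0]-W[3])/2; d/=np.linalg.norm(d); print('c',c,'empty',c+80*d)
plan((450,150,225),-46,15)
E
```

```text
[[ 679.  208.]
 [ 728. -126.]
 [ 563. -149.]
 [ 513.  182.]] [np.float64(168.0), np.float64(337.0), np.float64(167.0), np.float64(335.0)]
c [621.03987549  28.7802919 ] empty [632.74991385 -50.35803637]
dx -1.00 dy -0.77 dz -0.03 yaw 1.00
dx -1.00 dy -0.56 dz -0.03 yaw 1.00
dx -1.00 dy -0.37 dz -0.02 yaw 1.00
dx -1.00 dy -0.21 dz -0.02 yaw 1.00
dx -1.00 dy -0.06 dz -0.02 yaw 1.00
dx -1.00 dy 0.09 dz -0.02 yaw 1.00
dx -1.00 dy 0.25 dz -0.02 yaw 1.00
dx -1.00 dy 0.42 dz -0.03 yaw 1.00
dx -1.00 dy 0.60 dz -0.03 yaw 1.00
dx -1.00 dy 0.83 dz -0.03 yaw 1.00
dx -0.89 dy 1.00 dz -0.03 yaw 1.00
dx -0.65 dy 1.00 dz -0.03 yaw 1.00
dx -0.46 dy 1.00 dz -0.03 yaw 1.00
dx -0.28 dy 1.00 dz -0.02 yaw 0.79
dx -0.16 dy 1.00 dz -0.02 yaw -0.00
end [364.5 272.8 221.2] jaw -46.0
```

Request:
drive_tool(moves=[{"claw": -1, "dx": -1, "dy": -0.8, "dz": -0.1, "yaw": 1}, {"claw": -1, "dx": -1, "dy": -0.55, "dz": -0.1, "yaw": 1}, {"claw": -1, "dx": -1, "dy": -0.35, "dz": -0.1, "yaw": 1}, {"claw": -1, "dx": -1, "dy": -0.2, "dz": -0.1, "yaw": 1}, {"claw": -1, "dx": -1, "dy": -0.05, "dz": -0.1, "yaw": 1}], grip_force=6)

```text
time_s: 0.78
ee_pos: [235.9, 454.7, 221.5]
ee_rot: [-179.8, 0.2, 118.3]
force: [-0.2, -0.4, 0.2]
gripper_width: 91.3
```

```bash
python3 -c "
from h import *
st(); plan((450,150,225),-46,10)"
```

```text
t 0.78 p [235.9 454.7 221.5] jaw 28.3 z [-0.0022 -0.0051 -1.    ] w 91.3 F [-0.16 -0.43  0.19] T [-0.081  0.022  0.019]
dx -1.00 dy 0.12 dz -0.01 yaw 1.00
dx -1.00 dy 0.28 dz -0.01 yaw 1.00
dx -1.00 dy 0.45 dz -0.01 yaw 1.00
dx -1.00 dy 0.64 dz -0.01 yaw 1.00
dx -1.00 dy 0.87 dz -0.01 yaw 1.00
dx -0.85 dy 1.00 dz -0.01 yaw 1.00
dx -0.62 dy 1.00 dz -0.01 yaw 1.00
dx -0.42 dy 1.00 dz -0.01 yaw 1.00
dx -0.26 dy 1.00 dz -0.00 yaw 0.64
dx -0.16 dy 1.00 dz -0.00 yaw -0.00
end [365.5 270.1 223.7] jaw -46.0
```

Request:
drive_tool(moves=[{"claw": -1, "dx": -1, "dy": 0.1, "dz": 0, "yaw": 1}, {"claw": -1, "dx": -1, "dy": 0.3, "dz": 0, "yaw": 1}, {"claw": -1, "dx": -1, "dy": 0.45, "dz": 0, "yaw": 1}, {"claw": -1, "dx": -1, "dy": 0.65, "dz": 0, "yaw": 1}, {"claw": -1, "dx": -1, "dy": 0.85, "dz": 0, "yaw": 1}])

```text
time_s: 1.4
ee_pos: [301.0, 357.8, 220.8]
ee_rot: [-179.9, 0.4, 73.9]
force: [-0.8, -0.4, -0.4]
gripper_width: 91.2
```

Request:
drive_tool(moves=[{"claw": -1, "dx": -0.75, "dy": 1, "dz": 0, "yaw": 1}, {"claw": -1, "dx": -0.5, "dy": 1, "dz": 0, "yaw": 1}, {"claw": -1, "dx": -0.35, "dy": 1, "dz": 0, "yaw": 1}, {"claw": -1, "dx": -0.2, "dy": 1, "dz": 0, "yaw": 0.6}, {"claw": -1, "dx": -0.1, "dy": 1, "dz": 0, "yaw": 0}])

```text
time_s: 2.02
ee_pos: [367.7, 266.4, 220.1]
ee_rot: [179.8, 0.6, 41.8]
force: [0.2, 0.3, -0.5]
gripper_width: 91.2
```

```bash
python3 -c "
from h import *
st(); plan((420,-20,225),-46,10)"
```

```text
t 2.02 p [367.7 266.4 220.1] jaw -48.2 z [-0.0054 -0.0089 -0.9999] w 91.2 F [ 0.21  0.31 -0.5 ] T [-0.099  0.099 -0.033]
dx -0.61 dy 1.00 dz -0.01 yaw -0.26
dx -0.67 dy 1.00 dz -0.01 yaw 0.00
dx -0.67 dy 1.00 dz -0.01 yaw 0.00
dx -0.67 dy 1.00 dz -0.01 yaw 0.00
dx -0.67 dy 1.00 dz -0.01 yaw 0.00
dx -0.66 dy 1.00 dz -0.01 yaw 0.00
dx -0.67 dy 1.00 dz -0.01 yaw 0.00
dx -0.66 dy 1.00 dz -0.01 yaw 0.00
dx -0.67 dy 1.00 dz -0.01 yaw 0.00
dx -0.66 dy 1.00 dz -0.01 yaw 0.00
end [410.7  30.6 224. ] jaw -46.0
```

Request:
drive_tool(moves=[{"claw": -1, "dx": -0.7, "dy": 1, "dz": 0, "yaw": -0.2}, {"claw": -1, "dx": -0.7, "dy": 1, "dz": 0, "yaw": 0}, {"claw": -1, "dx": -0.7, "dy": 1, "dz": 0, "yaw": 0}, {"claw": -1, "dx": -0.7, "dy": 1, "dz": 0, "yaw": 0}, {"claw": -1, "dx": -0.7, "dy": 1, "dz": 0, "yaw": 0}])

```text
time_s: 2.65
ee_pos: [385.2, 141.7, 220.0]
ee_rot: [179.9, 0.7, 43.6]
force: [0.8, -0.1, 0.2]
gripper_width: 91.3
```

Request:
drive_tool(moves=[{"claw": -1, "dx": -0.7, "dy": 1, "dz": 0, "yaw": 0}, {"claw": -1, "dx": -0.7, "dy": 1, "dz": 0, "yaw": 0}, {"claw": -1, "dx": -0.7, "dy": 1, "dz": 0, "yaw": 0}, {"claw": -1, "dx": -0.7, "dy": 1, "dz": 0, "yaw": 0}, {"claw": -1, "dx": -0.7, "dy": 1, "dz": 0, "yaw": 0}])

```text
time_s: 3.28
ee_pos: [402.7, 16.7, 220.3]
ee_rot: [179.9, 0.8, 43.6]
force: [0.1, 0.4, -0.1]
gripper_width: 91.0
```

```bash
python3 -c "
from h import *
st(); plan((404,-275,190),-46,15)"
```

```text
t 3.27 p [402.7  16.7 220.3] jaw -46.4 z [-0.0091 -0.0103 -0.9999] w 91.0 F [ 0.07  0.36 -0.06] T [-0.069  0.068  0.025]
dx -0.94 dy 1.00 dz 0.16 yaw -0.05
dx -0.96 dy 1.00 dz 0.16 yaw 0.00
dx -0.96 dy 1.00 dz 0.16 yaw 0.00
dx -0.96 dy 1.00 dz 0.16 yaw 0.00
dx -0.95 dy 1.00 dz 0.16 yaw 0.00
dx -0.96 dy 1.00 dz 0.16 yaw 0.00
dx -0.95 dy 1.00 dz 0.15 yaw 0.00
dx -0.96 dy 1.00 dz 0.16 yaw 0.00
dx -0.95 dy 1.00 dz 0.15 yaw 0.00
dx -0.96 dy 1.00 dz 0.16 yaw 0.00
dx -0.51 dy 0.54 dz 0.08 yaw 0.00
dx -0.00 dy -0.00 dz 0.00 yaw 0.00
dx -0.00 dy -0.00 dz 0.00 yaw 0.00
dx -0.00 dy -0.00 dz 0.00 yaw 0.00
dx -0.00 dy -0.00 dz 0.00 yaw 0.00
end [ 404.1 -275.   190. ] jaw -46.0
```

Request:
drive_tool(moves=[{"claw": -1, "dx": -1, "dy": 1, "dz": 0, "yaw": 0}, {"claw": -1, "dx": -1, "dy": 1, "dz": 0, "yaw": 0}, {"claw": -1, "dx": -1, "dy": 1, "dz": 0, "yaw": 0}, {"claw": -1, "dx": -1, "dy": 1, "dz": 0, "yaw": 0}, {"claw": -1, "dx": -1, "dy": 1, "dz": 0, "yaw": 0}])

```text
time_s: 3.9
ee_pos: [398.1, -129.0, 220.9]
ee_rot: [-180.0, 0.8, 43.6]
force: [-0.4, -0.4, -0.2]
gripper_width: 91.0
```

Request:
drive_tool(moves=[{"claw": -1, "dx": -1, "dy": 1, "dz": 0, "yaw": 0}, {"claw": -1, "dx": -1, "dy": 1, "dz": 0, "yaw": 0}, {"claw": -1, "dx": -1, "dy": 1, "dz": 0, "yaw": 0}, {"claw": -1, "dx": -1, "dy": 1, "dz": 0, "yaw": 0}, {"claw": -1, "dx": -1, "dy": 1, "dz": 0, "yaw": 0}])

```text
time_s: 4.53
ee_pos: [393.3, -274.7, 221.4]
ee_rot: [-179.9, 0.8, 43.6]
force: [0.6, 1.0, 0.1]
gripper_width: 90.9
```

```bash
python3 -c "
from h import *
st(); plan((404,-275,190),-46,5)
snap('wrist','w1')"
```

```text
t 4.53 p [ 393.3 -274.7  221.4] jaw -46.4 z [-0.0121 -0.0084 -0.9999] w 90.9 F [0.56 0.99 0.07] T [-0.124  0.096  0.015]
dx 0.26 dy 0.25 dz 1.00 yaw -0.05
dx 0.14 dy 0.14 dz 0.56 yaw 0.00
dx -0.00 dy -0.00 dz 0.00 yaw 0.00
dx -0.00 dy -0.00 dz 0.00 yaw 0.00
dx -0.00 dy -0.00 dz 0.00 yaw 0.00
end [ 404.1 -275.   190. ] jaw -46.0
```

View pics/w1.png

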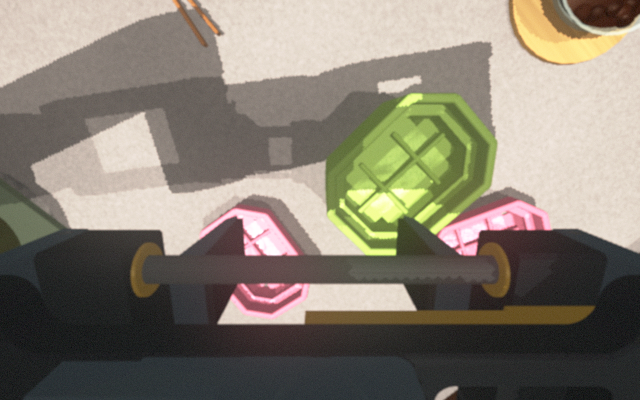

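Run:
```python
from h import *
f=load('w1'); im=f['color']
c=np.array([461.4,-314.3]);y=np.radians(-1.19);R=np.array([[np.cos(y),-np.sin(y)],[np.sin(y),np.cos(y)]])
M=np.array([(75,27),(75,-27),(47,-55),(-47,-55),(-75,-27),(-75,27),(-47,55),(47,55)],float)
W=np.c_[M@R.T+c,np.full(8,132)]; p=proj(f,W); print(p.round().tolist())
I=im.copy(); cv2.polylines(I,[p.round().astype(int)],True,(0,0,255),1)
cv2.imwrite('pics/w1o.png',cv2.resize(I[60:280,290:520],None,fx=2.7,fy=2.7))
t=load('top0');
```

```text
[[457.0, 92.0], [498.0, 140.0], [491.0, 187.0], [409.0, 257.0], [367.0, 257.0], [326.0, 218.0], [326.0, 174.0], [408.0, 93.0]]
```

View pics/w1o.png

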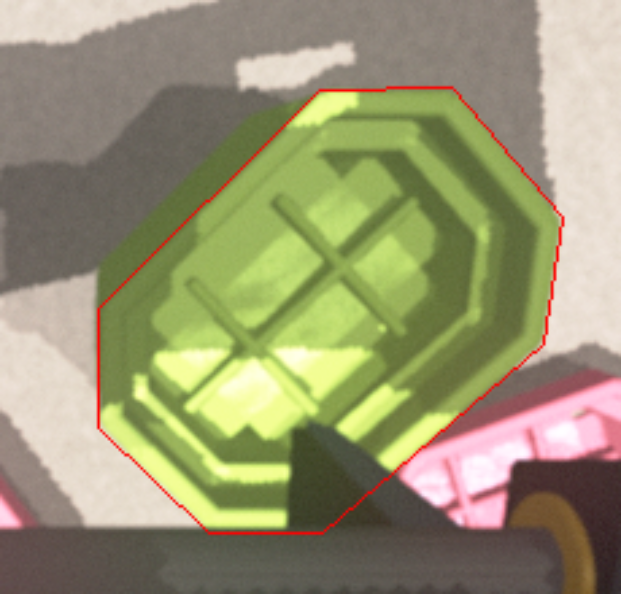

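Request:
drive_tool(moves=[{"claw": -1, "dx": 0.4, "dy": 0.4, "dz": 1, "yaw": 0}, {"claw": -1, "dx": 0, "dy": 0, "dz": 1, "yaw": 0}, {"claw": -1, "dx": 0, "dy": 0, "dz": 1, "yaw": 0}, {"claw": -1, "dx": 0, "dy": 0, "dz": 0, "yaw": 0}])

```text
time_s: 5.08
ee_pos: [404.0, -279.4, 159.1]
ee_rot: [-180.0, 1.0, 43.4]
force: [-0.6, -1.1, 1.1]
gripper_width: 91.3
```

```bash
python3 -c "
from h import *
st(); plan((404,-275,113.5),-46.2,5)
snap('wrist','w2')"
```

```text
t 5.08 p [ 404.  -279.4  159.1] jaw -46.6 z [-0.0127 -0.0108 -0.9999] w 91.3 F [-0.63 -1.1   1.07] T [-0.067  0.085  0.038]
dx 0.08 dy -0.07 dz 1.00 yaw -0.05
dx 0.09 dy -0.07 dz 1.00 yaw -0.00
dx 0.02 dy -0.01 dz 0.28 yaw -0.00
dx 0.00 dy -0.00 dz -0.00 yaw -0.00
dx 0.00 dy -0.00 dz -0.00 yaw -0.00
end [ 404.1 -275.1  113.4] jaw -46.2
```

View pics/w2.png

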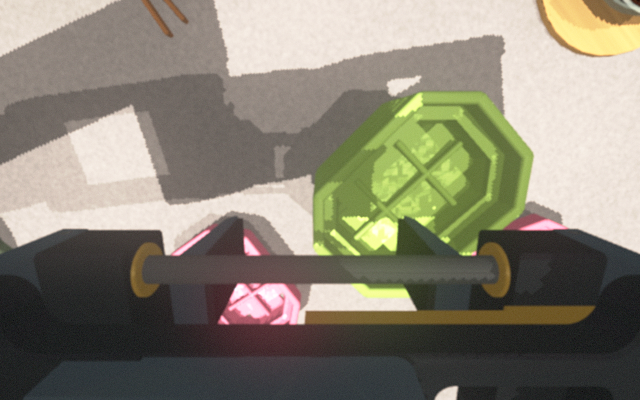

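Run:
```python
from h import *
f=load('w2'); im=f['color']
c=np.array([461.4,-314.3]);y=np.radians(-1.19);R=np.array([[np.cos(y),-np.sin(y)],[np.sin(y),np.cos(y)]])
M=np.array([(75,27),(75,-27),(47,-55),(-47,-55),(-75,-27),(-75,27),(-47,55),(47,55)],float)
W=np.c_[M@R.T+c,np.full(8,132)]; p=proj(f,W); print(p.round().tolist())
I=cv2.resize(im[60:310,290:550],None,fx=2.4,fy=2.4,interpolation=2); cv2.polylines(I,[((p-[290,60])*2.4).round().astype(int)],True,(0,0,255),1)
cv2.imwrite('pics/w2o.png',I)
```

```text
[[483.0, 90.0], [534.0, 153.0], [524.0, 212.0], [418.0, 299.0], [365.0, 299.0], [312.0, 252.0], [311.0, 197.0], [418.0, 91.0]]
```

View pics/w2o.png

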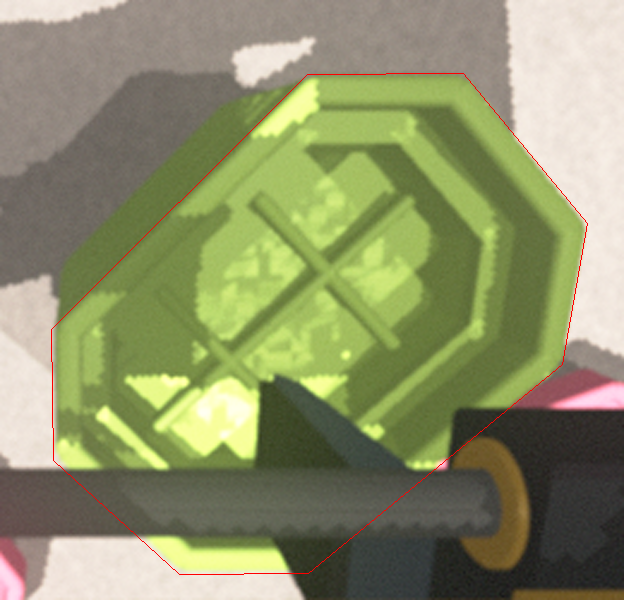

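Request:
drive_tool(moves=[{"claw": -1, "dx": 0.1, "dy": -0.05, "dz": 0.9, "yaw": -0.05}, {"claw": -1, "dx": 0.1, "dy": -0.05, "dz": 0.9, "yaw": 0}, {"claw": -0.3, "dx": 0, "dy": 0, "dz": 0.2, "yaw": 0}, {"claw": -0.3, "dx": 0, "dy": 0, "dz": 0, "yaw": 0}], grip_force=6)

```text
time_s: 5.62
ee_pos: [408.5, -277.5, 123.5]
ee_rot: [179.5, 0.8, 43.8]
force: [-0.7, 0.3, 0.1]
gripper_width: 74.3
```

```bash
python3 -c "
from h import *
st(); plan((404.5,-275.5,113.5),-46.2,3)
snap('side','s2');snap('wrist','w3')
import cv2
cv2.imwrite('pics/s2z.png',cv2.resize(load('s2')['color'][200:340,250:430],None,fx=4,fy=4,interpolation=2))"
```

```text
t 5.62 p [ 408.5 -277.5  123.5] jaw -46.2 z [-0.0038 -0.017  -0.9998] w 74.3 F [-0.72  0.28  0.11] T [-0.084  0.09  -0.028]
dx -0.07 dy -0.21 dz 0.50 yaw 0.00
dx 0.00 dy -0.00 dz -0.00 yaw 0.00
dx 0.00 dy -0.00 dz -0.00 yaw 0.00
end [ 404.5 -275.6  113.4] jaw -46.2
```

View pics/s2z.png

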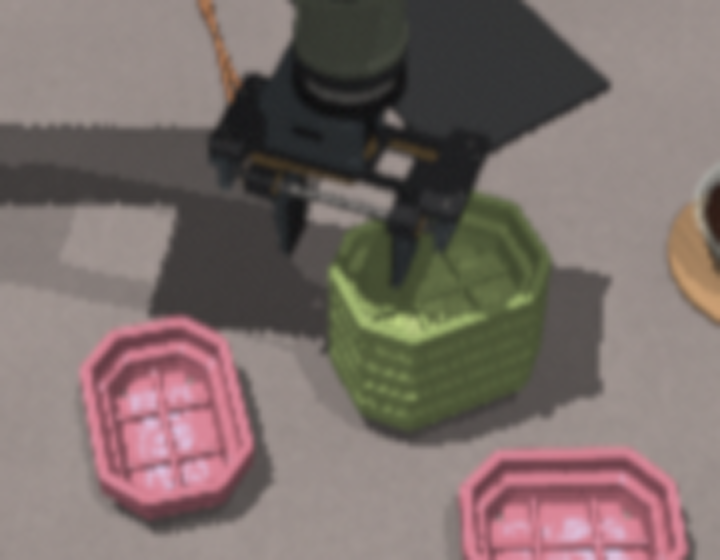

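View pics/w3.png

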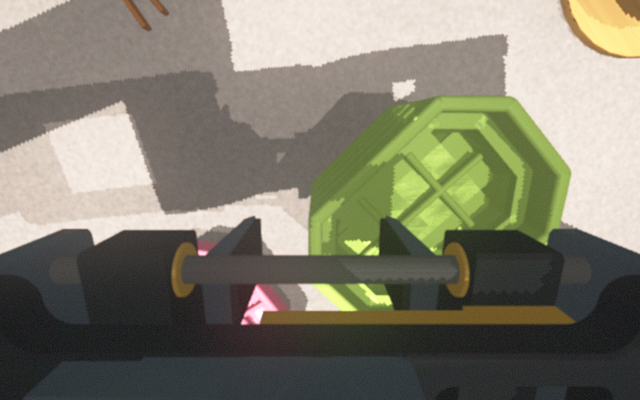

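Request:
drive_tool(moves=[{"claw": -0.3, "dx": -0.05, "dy": -0.2, "dz": 0.5, "yaw": 0}, {"claw": -0.3, "dx": 0, "dy": 0, "dz": 0, "yaw": 0}])

```text
time_s: 5.98
ee_pos: [405.1, -275.7, 113.8]
ee_rot: [179.3, 0.8, 43.8]
force: [-0.5, -0.2, 0.9]
gripper_width: 59.4
```

```bash
python3 -c "
from h import *
st(); plan((404.5,-275.5,113.5),-46.2,1)"
```

```text
t 5.97 p [ 405.1 -275.7  113.8] jaw -46.2 z [-0.0022 -0.0182 -0.9998] w 59.4 F [-0.51 -0.17  0.88] T [-0.071  0.106 -0.011]
dx -0.01 dy -0.03 dz 0.02 yaw 0.00
end [ 404.5 -275.4  113.4] jaw -46.2
```

Request:
drive_tool(moves=[{"claw": 0.5, "dx": 0, "dy": 0, "dz": 0, "yaw": 0}, {"claw": 0.5, "dx": 0, "dy": 0, "dz": 0, "yaw": 0}, {"claw": 0.5, "dx": 0, "dy": 0, "dz": 0, "yaw": 0}, {"claw": 0.5, "dx": 0, "dy": 0, "dz": 0, "yaw": 0}])

```text
time_s: 6.48
ee_pos: [405.4, -276.0, 114.1]
ee_rot: [179.3, 0.8, 43.8]
force: [0.6, 0.8, -0.2]
gripper_width: 24.0
```

```bash
python3 -c "
from h import *
st(); snap('wrist','w4');snap('side','s4');snap('top','t4')
cv2.imwrite('pics/s4z.png',cv2.resize(load('s4')['color'][220:320,300:420],None,fx=6,fy=6,interpolation=2))"
```

```text
t 6.47 p [ 405.4 -276.   114.1] jaw -46.2 z [-0.0015 -0.0186 -0.9998] w 24.0 F [ 0.62  0.77 -0.18] T [-0.038  0.066  0.004]
```

View pics/w4.png

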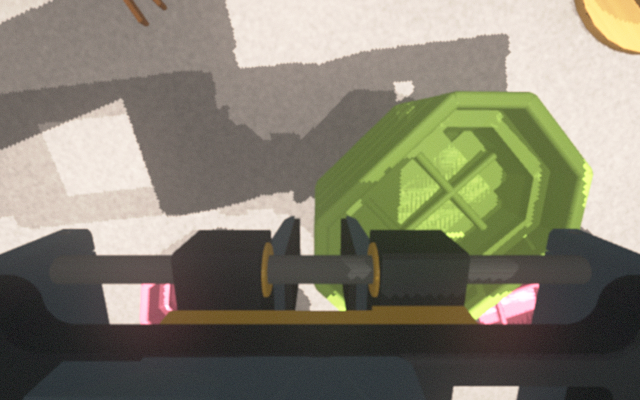

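View pics/s4z.png

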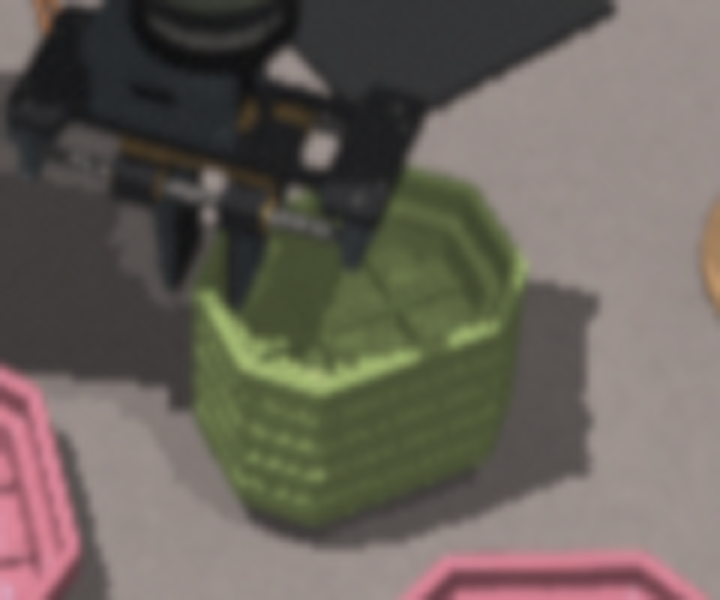

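Request:
drive_tool(moves=[{"claw": 1, "dx": 0, "dy": 0, "dz": 0, "yaw": 0}, {"claw": 1, "dx": 0, "dy": 0, "dz": 0, "yaw": 0}, {"claw": 1, "dx": 0, "dy": 0, "dz": 0, "yaw": 0}, {"claw": 1, "dx": 0, "dy": 0, "dz": 0, "yaw": 0}], grip_force=6)

```text
time_s: 7.12
ee_pos: [405.4, -276.2, 114.1]
ee_rot: [179.3, 0.8, 43.8]
force: [0.4, -0.1, 0.9]
gripper_width: 7.9
```

```bash
python3 -c "
from h import *
st()"
```

```text
t 7.12 p [ 405.4 -276.2  114.1] jaw -46.2 z [-0.0015 -0.019  -0.9998] w 7.9 F [ 0.35 -0.07  0.85] T [-0.116  0.169 -0.056]
```

Request:
drive_tool(moves=[{"claw": 1, "dx": 0, "dy": 0, "dz": -0.15, "yaw": 0}, {"claw": 1, "dx": 0, "dy": 0, "dz": -0.15, "yaw": 0}, {"claw": 1, "dx": 0, "dy": 0, "dz": 0, "yaw": 0}])

```text
time_s: 7.5
ee_pos: [405.1, -275.8, 119.9]
ee_rot: [179.3, 0.8, 43.8]
force: [0.2, 0.5, -1.0]
gripper_width: 8.7
```

```bash
python3 -c "
from h import *
st();snap('side','s5')
cv2.imwrite('pics/s5z.png',cv2.resize(load('s5')['color'][220:320,300:420],None,fx=6,fy=6,interpolation=2))"
```

```text
t 7.5 p [ 405.1 -275.8  119.9] jaw -46.2 z [-0.0025 -0.0181 -0.9998] w 8.7 F [ 0.17  0.53 -0.98] T [-0.082  0.225  0.009]
```

View pics/s5z.png

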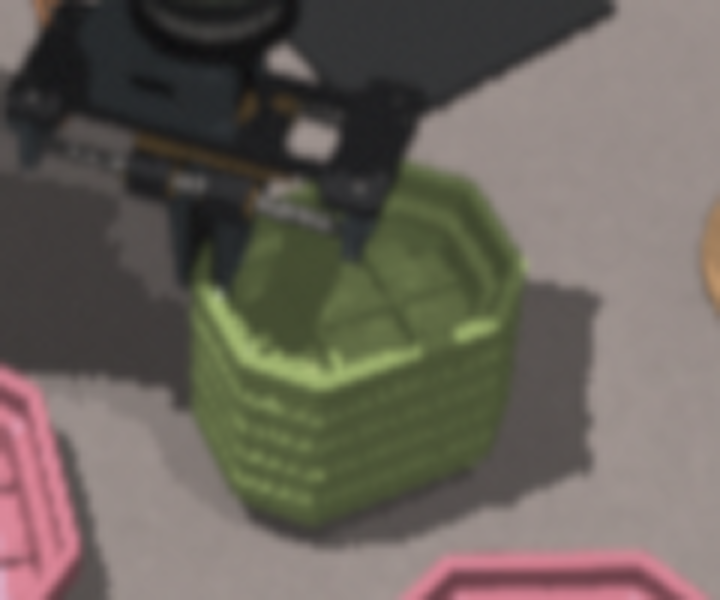

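Request:
drive_tool(moves=[{"claw": 1, "dx": 0, "dy": 0.03, "dz": -0.17, "yaw": 0}, {"claw": 1, "dx": 0, "dy": 0.03, "dz": -0.17, "yaw": 0}, {"claw": 1, "dx": 0, "dy": 0.03, "dz": -0.17, "yaw": 0}, {"claw": 1, "dx": 0, "dy": 0, "dz": 0, "yaw": 0}])

```text
time_s: 8.05
ee_pos: [406.2, -276.8, 131.0]
ee_rot: [179.4, 0.8, 43.8]
force: [-0.5, -0.2, -1.3]
gripper_width: 8.2
```

```bash
python3 -c "
from h import *
st();snap('side','s6')
cv2.imwrite('pics/s6z.png',cv2.resize(load('s6')['color'][220:320,300:420],None,fx=6,fy=6,interpolation=2))"
```

```text
t 8.05 p [ 406.2 -276.8  131. ] jaw -46.2 z [-0.0028 -0.0179 -0.9998] w 8.2 F [-0.47 -0.17 -1.28] T [-0.063  0.087 -0.014]
```

View pics/s6z.png

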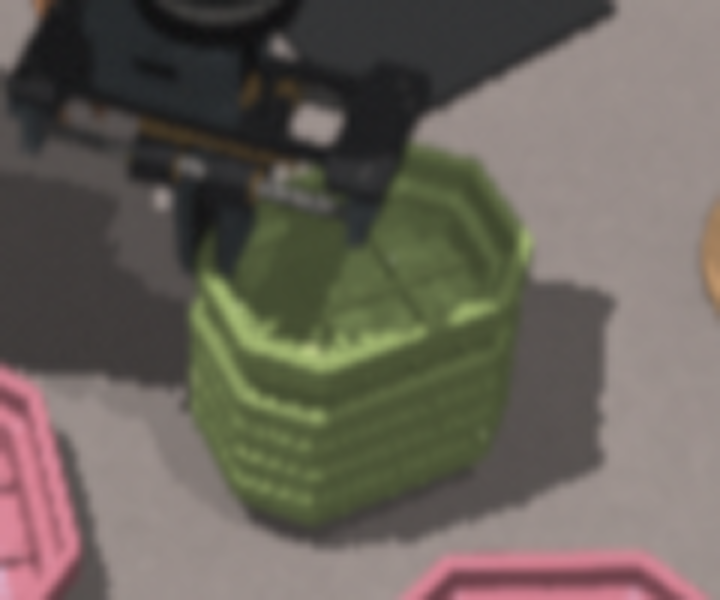

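The tray tilted at first (grip width 8.7 mm at 6 mm of lift), but then came up nearly flat because the grip moment was too high. I'll set it back down into the nest and retry with a lighter, shallower pinch so the far corner stays down.

Request:
drive_tool(moves=[{"claw": 1, "dx": 0, "dy": -0.03, "dz": 0.25, "yaw": 0}, {"claw": 1, "dx": 0, "dy": -0.03, "dz": 0.25, "yaw": 0}, {"claw": 1, "dx": 0, "dy": 0, "dz": 0.25, "yaw": 0}, {"claw": 1, "dx": 0, "dy": 0, "dz": 0.1, "yaw": 0}, {"claw": 1, "dx": 0, "dy": 0, "dz": 0, "yaw": 0}])

```text
time_s: 8.72
ee_pos: [404.6, -275.4, 113.4]
ee_rot: [179.5, 0.8, 43.8]
force: [-1.5, 0.9, 1.7]
gripper_width: 8.6
```

```bash
python3 -c "
from h import *
st();snap('side','s7')
cv2.imwrite('pics/s7z.png',cv2.resize(load('s7')['color'][220:320,300:420],None,fx=6,fy=6,interpolation=2))"
```

```text
t 8.72 p [ 404.6 -275.4  113.4] jaw -46.2 z [-0.0039 -0.0167 -0.9999] w 8.6 F [-1.46  0.85  1.68] T [ 0.041  0.236 -0.009]
```

View pics/s7z.png

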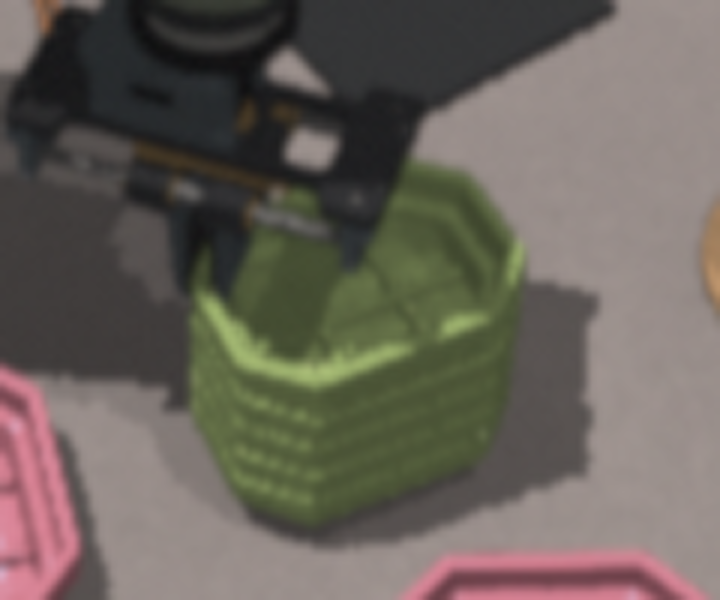

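Request:
drive_tool(moves=[{"claw": 0.5, "dx": 0, "dy": 0, "dz": 0, "yaw": 0}, {"claw": 0.5, "dx": 0, "dy": 0, "dz": 0, "yaw": 0}, {"claw": 0.5, "dx": 0, "dy": 0, "dz": 0, "yaw": 0}])

```text
time_s: 9.15
ee_pos: [405.2, -275.9, 113.0]
ee_rot: [179.4, 0.8, 43.8]
force: [-0.1, 0.1, 0.5]
gripper_width: 23.0
```

```bash
python3 -c "
from h import *
st();snap('side','s8');snap('top','t8')
a=[cv2.resize(load(n)['color'][230:310,325:400],None,fx=5.2,fy=6,interpolation=2) for n in('s4','s8')]
cv2.imwrite('pics/s8z.png',np.hstack(a))"
```

```text
t 9.15 p [ 405.2 -275.9  113. ] jaw -46.2 z [-0.0029 -0.0175 -0.9998] w 23.0 F [-0.05  0.11  0.52] T [-0.132  0.142  0.013]
```

View pics/s8z.png

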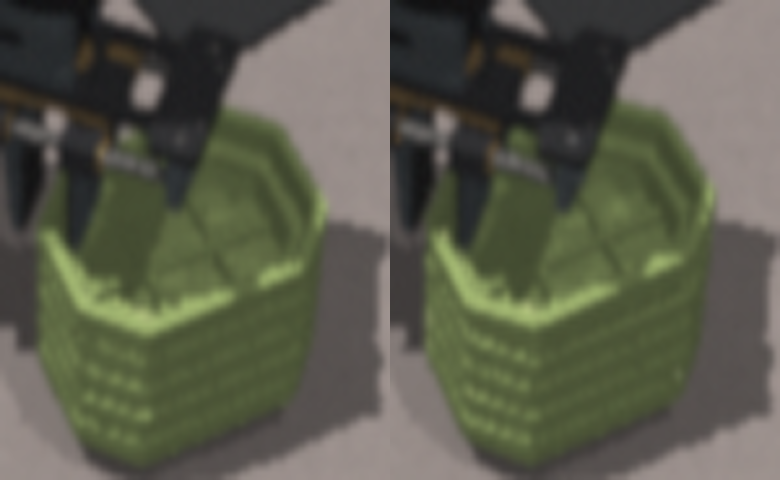

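Request:
drive_tool(moves=[{"claw": 0.5, "dx": 0, "dy": 0, "dz": -0.8, "yaw": 0}, {"claw": 0.5, "dx": 0, "dy": 0, "dz": -1, "yaw": 0}, {"claw": 1, "dx": 0, "dy": 0, "dz": -0.6, "yaw": 0}, {"claw": 1, "dx": 0, "dy": 1, "dz": 0, "yaw": 0}, {"claw": 1, "dx": 0, "dy": 1, "dz": 0, "yaw": 0}])

```text
time_s: 9.88
ee_pos: [432.6, -303.5, 162.7]
ee_rot: [179.5, 0.8, 43.8]
force: [-0.4, 0.0, -0.0]
gripper_width: 0.2
```

Request:
drive_tool(moves=[{"claw": 1, "dx": 0, "dy": 1, "dz": 0, "yaw": 0}, {"claw": 1, "dx": 0, "dy": 1, "dz": 0, "yaw": 0}, {"claw": 1, "dx": 0, "dy": 1, "dz": 0, "yaw": 0}, {"claw": 1, "dx": 0, "dy": 1, "dz": 0, "yaw": 0}, {"claw": 1, "dx": 0, "dy": 0.5, "dz": 0, "yaw": 0}])

```text
time_s: 10.5
ee_pos: [496.8, -370.6, 162.6]
ee_rot: [179.6, 0.8, 43.8]
force: [-1.1, 0.2, 0.3]
gripper_width: 0.7
```

```bash
python3 -c "
from h import *
st();plan((518.8,-353.7,142),-46.2,5); snap('side','s9');snap('top','t9')
cv2.imwrite('pics/s9z.png',cv2.resize(load('s9')['color'][220:320,300:420],None,fx=6,fy=6,interpolation=2))"
```

```text
t 10.5 p [ 496.8 -370.6  162.6] jaw -46.2 z [-0.0055 -0.0155 -0.9999] w 0.7 F [-1.07  0.22  0.27] T [-0.103  0.127 -0.037]
dx 1.00 dy 0.11 dz 0.72 yaw 0.00
dx 0.39 dy 0.04 dz 0.29 yaw 0.00
dx 0.00 dy -0.00 dz -0.00 yaw 0.00
dx 0.00 dy -0.00 dz -0.00 yaw 0.00
dx 0.00 dy -0.00 dz -0.00 yaw 0.00
end [ 518.8 -353.8  142. ] jaw -46.2
```

View pics/s9z.png

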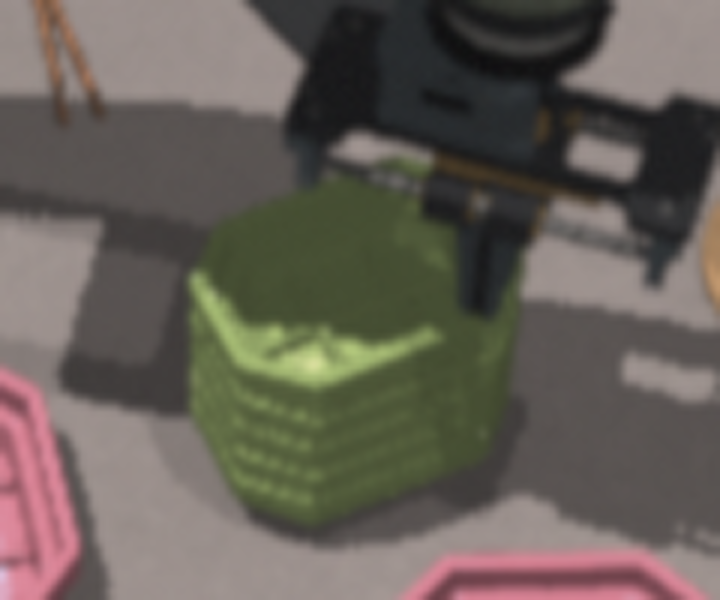

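Request:
drive_tool(moves=[{"claw": 1, "dx": 1, "dy": 0.1, "dz": 0.4, "yaw": 0}, {"claw": 1, "dx": 0.35, "dy": 0, "dz": 0.4, "yaw": 0}, {"claw": 1, "dx": 0, "dy": 0, "dz": 0, "yaw": 0}])

```text
time_s: 10.98
ee_pos: [517.7, -350.3, 144.5]
ee_rot: [179.7, 0.8, 43.9]
force: [-0.1, 0.2, -0.2]
gripper_width: 0.6
```

Request:
drive_tool(moves=[{"claw": 1, "dx": 0, "dy": 0, "dz": 0.15, "yaw": 0}, {"claw": 1, "dx": 0, "dy": 0, "dz": 0.15, "yaw": 0}])

```text
time_s: 11.22
ee_pos: [517.9, -350.1, 138.8]
ee_rot: [179.7, 0.8, 43.9]
force: [-0.3, 0.2, 0.9]
gripper_width: 0.6
```

```bash
python3 -c "
from h import *
st();plan((518.8,-353.7,132),-46.2,2)"
```

```text
t 11.22 p [ 517.9 -350.1  138.8] jaw -46.1 z [-0.0064 -0.0144 -0.9999] w 0.6 F [-0.27  0.2   0.9 ] T [-0.059  0.081 -0.003]
dx -0.08 dy 0.16 dz 0.34 yaw 0.01
dx -0.00 dy -0.00 dz 0.00 yaw 0.00
end [ 518.9 -353.7  132. ] jaw -46.2
```

Request:
drive_tool(moves=[{"claw": 1, "dx": -0.1, "dy": 0.1, "dz": 0.1, "yaw": 0}, {"claw": 1, "dx": 0, "dy": 0, "dz": 0.15, "yaw": 0}])

```text
time_s: 11.48
ee_pos: [517.8, -353.7, 134.0]
ee_rot: [179.6, 0.8, 43.9]
force: [1.0, 0.2, 1.2]
gripper_width: 0.4
```

Request:
drive_tool(moves=[{"claw": 1, "dx": 0, "dy": 0, "dz": 0.1, "yaw": 0}])

```text
time_s: 11.6
ee_pos: [517.9, -354.2, 132.3]
ee_rot: [179.5, 0.8, 43.8]
force: [0.0, 1.6, 8.2]
gripper_width: 0.2
```

Request:
drive_tool(moves=[{"claw": 1, "dx": 0, "dy": 0, "dz": 0.05, "yaw": 0}])

```text
time_s: 11.72
ee_pos: [518.2, -354.6, 132.2]
ee_rot: [179.5, 0.8, 43.8]
force: [-0.1, 0.6, 6.4]
gripper_width: 0.1
```

Request:
drive_tool(moves=[{"claw": 1, "dx": 0, "dy": 0, "dz": -0.5, "yaw": 0}, {"claw": 1, "dx": 0, "dy": 0, "dz": -1, "yaw": 0}, {"claw": 0.5, "dx": 0, "dy": -1, "dz": 0, "yaw": 0}, {"claw": 0.5, "dx": 0, "dy": -1, "dz": 0, "yaw": 0}, {"claw": 0.5, "dx": 0, "dy": -1, "dz": 0, "yaw": 0}])

```text
time_s: 12.35
ee_pos: [476.2, -311.0, 163.8]
ee_rot: [179.4, 0.8, 43.8]
force: [0.3, 0.2, 0.3]
gripper_width: 22.7
```

Request:
drive_tool(moves=[{"claw": 0.5, "dx": 0, "dy": -1, "dz": 0, "yaw": 0}, {"claw": 0.5, "dx": 0, "dy": -1, "dz": 0, "yaw": 0}, {"claw": 0.5, "dx": 0, "dy": -1, "dz": 0, "yaw": 0}, {"claw": 0.5, "dx": 0, "dy": -0.6, "dz": 0, "yaw": 0}])

```text
time_s: 12.85
ee_pos: [424.2, -257.3, 164.6]
ee_rot: [179.3, 0.8, 43.8]
force: [0.1, -0.3, 0.2]
gripper_width: 22.7
```

Run:
```python
from h import *
st();plan((405.2,-276,150),-46.2,3);snap('side','s10');snap('wrist','w10')
a=[cv2.resize(load(n)['color'][230:310,325:400],None,fx=5.2,fy=6,interpolation=2) for n in('s4','s10')]
cv2.imwrite('pics/s10z.png',np.hstack(a))
f=load('w10');im=f['color']
c=np.array([461.4,-314.3]);y=np.radians(-1.19);R=np.array([[np.cos(y),-np.sin(y)],[np.sin(y),np.cos(y)]])
M=np.array([(75,27),(75,-27),(47,-55),(-47,-55),(-75,-27),(-75,27),(-47,55),(47,55)],float)
W=np.c_[M@R.T+c,np.full(8,132)]; p=proj(f,W)
I=cv2.resize(im[60:310,290:550],None,fx=2.4,fy=2.4,interpolation=2); cv2.polylines(I,[((p-[290,60])*2.4).round().astype(int)],True,(0,0,255),1)
cv2.imwrite('pics/w10o.png',I)
```

```text
t 12.85 p [ 424.2 -257.3  164.6] jaw -46.2 z [-0.0024 -0.0184 -0.9998] w 22.7 F [ 0.09 -0.25  0.25] T [-0.042  0.079 -0.001]
dx -1.00 dy 0.01 dz 0.57 yaw -0.00
dx -0.32 dy -0.00 dz 0.18 yaw -0.00
dx -0.00 dy -0.00 dz -0.00 yaw -0.00
end [ 405.3 -276.   150. ] jaw -46.2
```

View pics/s10z.png

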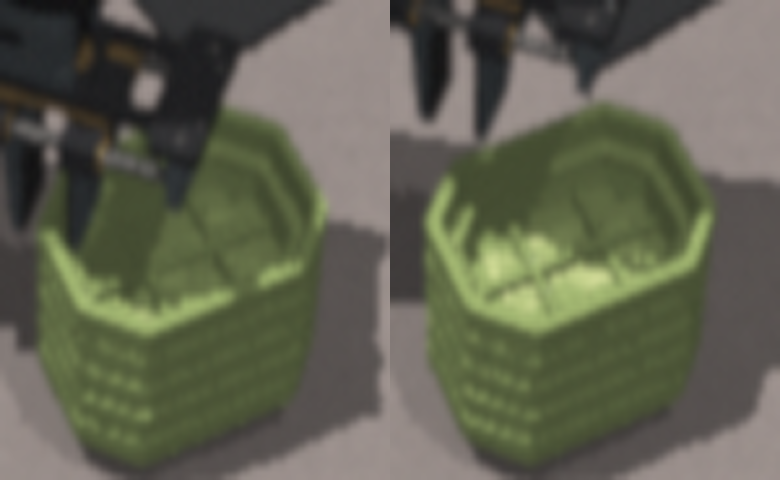

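View pics/w10o.png

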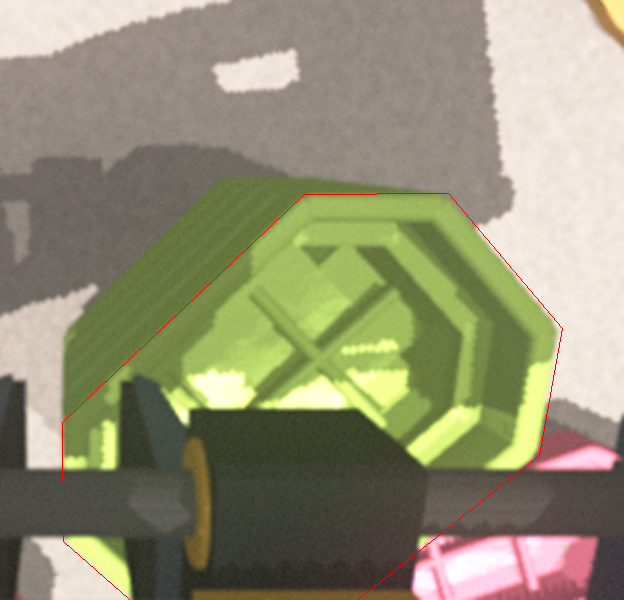

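Run:
```python
from h import *
a=[cv2.resize(load(n)['color'][230:310,325:400],None,fx=5.2,fy=6,interpolation=2) for n in('side0','s10')]
cv2.imwrite('pics/s10y.png',np.hstack(a))
```

```text
(no output)
```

View pics/s10y.png

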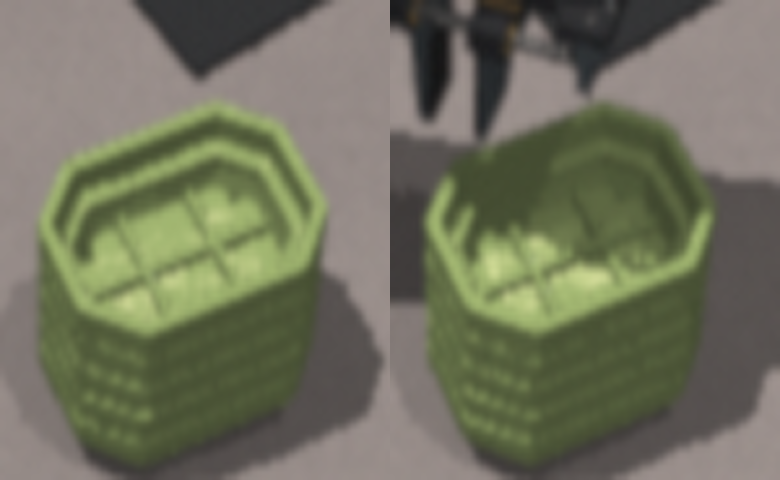

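The tray is back down: the rim vertices match the first picture, with the left one at (42,215) and the right one at (325,205). I'll regrip higher and lighter.

Request:
drive_tool(moves=[{"claw": 0.4, "dx": -1, "dy": 0, "dz": 0.3, "yaw": 0}, {"claw": 0.4, "dx": -0.3, "dy": 0, "dz": 0.3, "yaw": 0}, {"claw": 0.4, "dx": 0, "dy": 0, "dz": 0.3, "yaw": 0}, {"claw": 0.4, "dx": 0, "dy": 0, "dz": 0, "yaw": 0}], grip_force=3.5)

```text
time_s: 13.45
ee_pos: [407.5, -277.4, 146.7]
ee_rot: [179.2, 0.8, 43.8]
force: [0.9, 0.5, -0.1]
gripper_width: 27.5
```

```bash
python3 -c "
from h import *
st();plan((405.2,-276,123),-46.2,3)"
```

```text
t 13.45 p [ 407.5 -277.4  146.7] jaw -46.2 z [ 4.000e-04 -1.970e-02 -9.998e-01] w 27.5 F [ 0.87  0.51 -0.1 ] T [-0.073  0.136 -0.029]
dx -0.02 dy -0.12 dz 1.00 yaw -0.00
dx -0.00 dy -0.03 dz 0.18 yaw -0.00
dx -0.00 dy 0.00 dz 0.00 yaw -0.00
end [ 405.2 -275.9  123. ] jaw -46.2
```

Request:
drive_tool(moves=[{"claw": 0.4, "dx": 0, "dy": -0.1, "dz": 0.6, "yaw": 0}, {"claw": 0.4, "dx": 0, "dy": -0.1, "dz": 0.6, "yaw": 0}, {"claw": 0.4, "dx": 0, "dy": 0, "dz": 0, "yaw": 0}])

```text
time_s: 13.82
ee_pos: [405.0, -274.2, 120.5]
ee_rot: [179.2, 0.8, 43.8]
force: [1.0, 0.4, 0.0]
gripper_width: 27.4
```

```bash
python3 -c "
from h import *
st();plan((405.2,-276,123),-46.2,2)"
```

```text
t 13.82 p [ 405.  -274.2  120.5] jaw -46.2 z [-1.000e-04 -1.900e-02 -9.998e-01] w 27.4 F [0.97 0.39 0.  ] T [-0.104  0.138 -0.018]
dx -0.06 dy 0.07 dz -0.12 yaw 0.00
dx 0.00 dy 0.00 dz -0.00 yaw 0.00
end [ 405.1 -276.   123. ] jaw -46.2
```

Request:
drive_tool(moves=[{"claw": 0.4, "dx": -0.05, "dy": 0.05, "dz": -0.15, "yaw": 0}, {"claw": 1, "dx": 0, "dy": 0, "dz": 0, "yaw": 0}, {"claw": 1, "dx": 0, "dy": 0, "dz": 0, "yaw": 0}, {"claw": 1, "dx": 0, "dy": 0, "dz": 0, "yaw": 0}, {"claw": 1, "dx": 0, "dy": 0, "dz": 0, "yaw": 0}], grip_force=3.5)

```text
time_s: 14.45
ee_pos: [405.2, -275.7, 124.2]
ee_rot: [179.2, 0.7, 43.8]
force: [0.6, 0.1, -0.1]
gripper_width: 7.8
```

Request:
drive_tool(moves=[{"claw": 1, "dx": 0, "dy": 0, "dz": 0, "yaw": 0}, {"claw": 1, "dx": 0, "dy": 0, "dz": -0.1, "yaw": 0}, {"claw": 1, "dx": 0, "dy": 0, "dz": -0.1, "yaw": 0}, {"claw": 1, "dx": 0, "dy": 0, "dz": -0.1, "yaw": 0}, {"claw": 1, "dx": 0, "dy": 0, "dz": 0, "yaw": 0}])

```text
time_s: 15.08
ee_pos: [405.6, -276.0, 130.6]
ee_rot: [179.1, 0.7, 43.8]
force: [0.1, 0.1, -0.5]
gripper_width: 8.1
```

```bash
python3 -c "
from h import *
st();snap('side','s11')
a=[cv2.resize(load(n)['color'][230:310,325:400],None,fx=5.2,fy=6,interpolation=2) for n in('s4','s11')]
cv2.imwrite('pics/s11z.png',np.hstack(a))"
```

```text
t 15.07 p [ 405.6 -276.   130.6] jaw -46.2 z [ 0.0014 -0.0202 -0.9998] w 8.1 F [ 0.14  0.1  -0.5 ] T [-0.1    0.154 -0.002]
```

View pics/s11z.png

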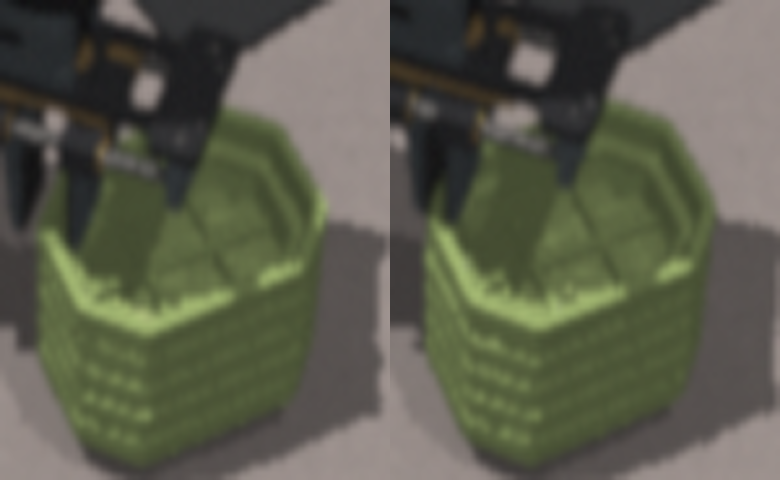

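Request:
drive_tool(moves=[{"claw": 1, "dx": 0, "dy": 0.02, "dz": -0.12, "yaw": 0}, {"claw": 1, "dx": 0, "dy": 0.02, "dz": -0.12, "yaw": 0}, {"claw": 1, "dx": 0, "dy": 0.02, "dz": -0.12, "yaw": 0}, {"claw": 1, "dx": 0, "dy": 0.02, "dz": 0, "yaw": 0}])

```text
time_s: 15.62
ee_pos: [406.3, -276.9, 138.3]
ee_rot: [179.2, 0.8, 43.8]
force: [-0.7, 0.8, -0.2]
gripper_width: 8.6
```

```bash
python3 -c "
from h import *
st();snap('side','s12');snap('wrist','w12')
a=[cv2.resize(load(n)['color'][230:310,325:400],None,fx=5.2,fy=6,interpolation=2) for n in('s4','s12')]
cv2.imwrite('pics/s12z.png',np.hstack(a))"
```

```text
t 15.62 p [ 406.3 -276.9  138.3] jaw -46.2 z [ 4.000e-04 -1.980e-02 -9.998e-01] w 8.6 F [-0.69  0.76 -0.25] T [-0.044  0.297 -0.007]
```

View pics/s12z.png

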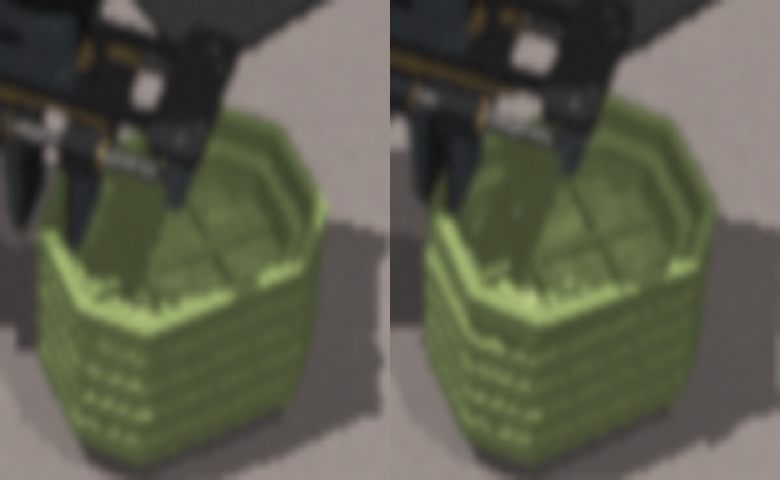

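Request:
drive_tool(moves=[{"claw": 1, "dx": 0, "dy": 0.03, "dz": -0.12, "yaw": 0}, {"claw": 1, "dx": 0, "dy": 0.03, "dz": -0.12, "yaw": 0}, {"claw": 1, "dx": 0, "dy": 0.03, "dz": -0.12, "yaw": 0}, {"claw": 1, "dx": 0, "dy": 0.02, "dz": 0, "yaw": 0}])

```text
time_s: 16.23
ee_pos: [408.0, -278.2, 145.9]
ee_rot: [179.2, 0.7, 43.8]
force: [-1.3, 1.9, -0.6]
gripper_width: 8.7
```

```bash
python3 -c "
from h import *
st();snap('side','s13')
a=[cv2.resize(load(n)['color'][230:310,325:400],None,fx=5.2,fy=6,interpolation=2) for n in('s4','s13')]
cv2.imwrite('pics/s13z.png',np.hstack(a))"
```

```text
t 16.23 p [ 408.  -278.2  145.9] jaw -46.2 z [ 5.000e-04 -1.930e-02 -9.998e-01] w 8.7 F [-1.29  1.89 -0.61] T [-0.028  0.266 -0.013]
```

View pics/s13z.png

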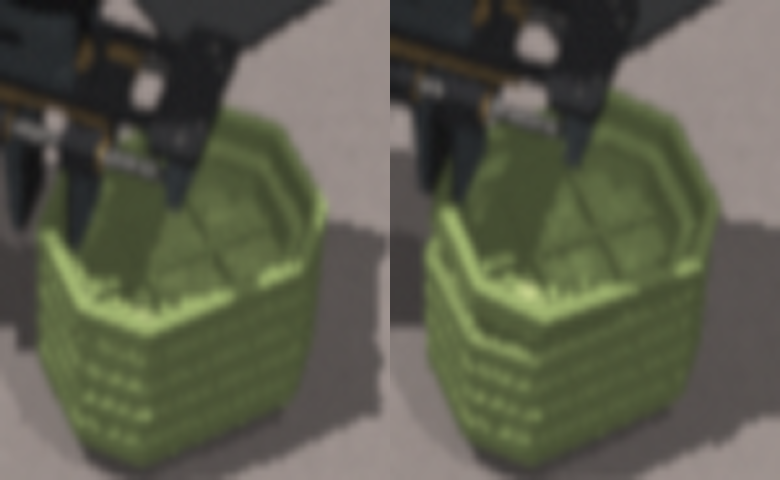

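Request:
drive_tool(moves=[{"claw": 1, "dx": 0, "dy": -0.02, "dz": -0.12, "yaw": 0}, {"claw": 1, "dx": 0, "dy": 0, "dz": -0.12, "yaw": 0}, {"claw": 1, "dx": 0, "dy": 0.02, "dz": -0.12, "yaw": 0}, {"claw": 1, "dx": 0, "dy": 0.02, "dz": 0, "yaw": 0}])

```text
time_s: 16.77
ee_pos: [408.5, -278.5, 153.5]
ee_rot: [179.2, 0.7, 43.8]
force: [-0.2, -0.4, -0.4]
gripper_width: 9.2
```

```bash
python3 -c "
from h import *
st();snap('side','s14')
a=[cv2.resize(load(n)['color'][230:310,325:400],None,fx=5.2,fy=6,interpolation=2) for n in('s4','s14')]
cv2.imwrite('pics/s14z.png',np.hstack(a))"
```

```text
t 16.77 p [ 408.5 -278.5  153.5] jaw -46.2 z [ 0.001  -0.0196 -0.9998] w 9.2 F [-0.18 -0.42 -0.4 ] T [-0.08   0.155 -0.029]
```

View pics/s14z.png

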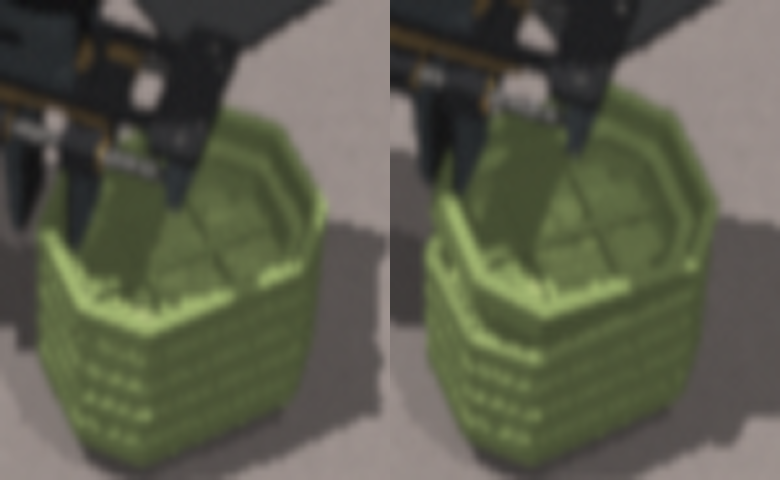

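Request:
drive_tool(moves=[{"claw": 1, "dx": 0, "dy": 0.03, "dz": -0.12, "yaw": 0}, {"claw": 1, "dx": 0, "dy": 0.03, "dz": -0.12, "yaw": 0}, {"claw": 1, "dx": 0, "dy": 0.03, "dz": -0.12, "yaw": 0}, {"claw": 1, "dx": 0, "dy": 0.03, "dz": -0.12, "yaw": 0}, {"claw": 1, "dx": 0, "dy": 0.02, "dz": 0, "yaw": 0}])

```text
time_s: 17.45
ee_pos: [410.6, -280.5, 163.7]
ee_rot: [179.2, 0.7, 43.8]
force: [0.5, 0.9, 0.1]
gripper_width: 9.9
```

```bash
python3 -c "
from h import *
st();snap('side','s15')
a=[cv2.resize(load(n)['color'][230:310,325:400],None,fx=5.2,fy=6,interpolation=2) for n in('s4','s15')]
cv2.imwrite('pics/s15z.png',np.hstack(a))"
```

```text
t 17.45 p [ 410.6 -280.5  163.7] jaw -46.2 z [ 9.000e-04 -1.960e-02 -9.998e-01] w 9.9 F [0.48 0.91 0.11] T [-0.022  0.155  0.032]
```

View pics/s15z.png

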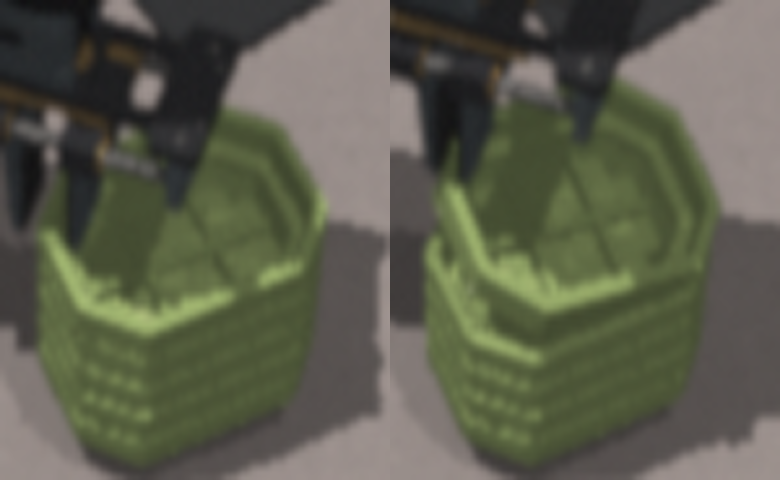

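The corner is up about 39 mm with the opposite corner still down, so I'll firm the grip step by step to bring the tray square.

Request:
drive_tool(moves=[{"claw": 1, "dx": 0, "dy": 0, "dz": 0, "yaw": 0}, {"claw": 1, "dx": 0, "dy": 0, "dz": 0, "yaw": 0}], grip_force=8)

```text
time_s: 17.75
ee_pos: [410.4, -280.3, 163.4]
ee_rot: [179.2, 0.7, 43.8]
force: [0.0, -0.1, -1.1]
gripper_width: 9.3
```

Request:
drive_tool(moves=[{"claw": 1, "dx": 0, "dy": 0, "dz": 0, "yaw": 0}, {"claw": 1, "dx": 0, "dy": 0, "dz": -0.05, "yaw": 0}, {"claw": 1, "dx": 0, "dy": 0, "dz": -0.05, "yaw": 0}], grip_force=15)

```text
time_s: 18.12
ee_pos: [410.2, -280.2, 165.3]
ee_rot: [179.2, 0.8, 43.8]
force: [-0.4, -0.2, -1.0]
gripper_width: 9.0
```

```bash
python3 -c "
from h import *
st();snap('side','s16')
cv2.imwrite('pics/s16z.png',cv2.resize(load('s16')['color'][210:320,300:420],None,fx=5.4,fy=5.4,interpolation=2))"
```

```text
t 18.12 p [ 410.2 -280.2  165.3] jaw -46.2 z [-2.000e-04 -1.880e-02 -9.998e-01] w 9.0 F [-0.44 -0.2  -1.05] T [-0.076  0.105  0.024]
```

View pics/s16z.png

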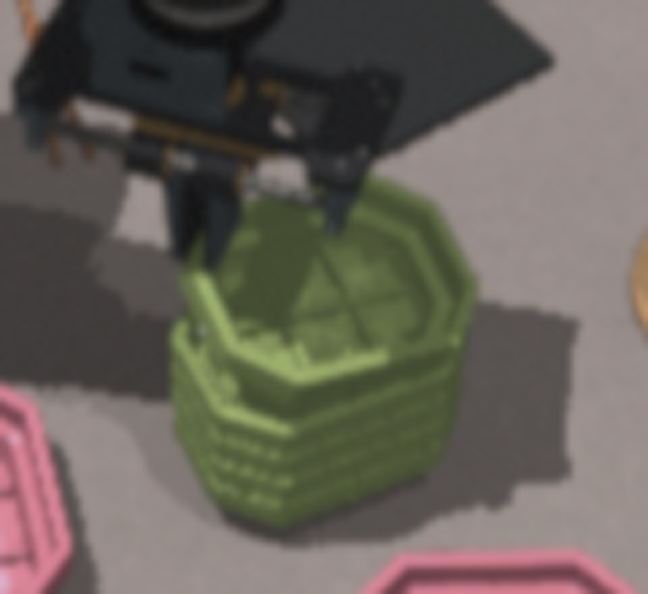

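Request:
drive_tool(moves=[{"claw": 1, "dx": 0, "dy": 0, "dz": -0.1, "yaw": 0}, {"claw": 1, "dx": 0, "dy": 0, "dz": -0.15, "yaw": 0}, {"claw": 1, "dx": 0, "dy": 0, "dz": -0.2, "yaw": 0}, {"claw": 1, "dx": 0, "dy": 0, "dz": -0.2, "yaw": 0}], grip_force=30)

```text
time_s: 18.68
ee_pos: [410.3, -279.9, 179.3]
ee_rot: [179.2, 0.7, 43.8]
force: [0.1, 0.3, -1.7]
gripper_width: 8.4
```

```bash
python3 -c "
from h import *
st();snap('side','s17')
cv2.imwrite('pics/s17z.png',cv2.resize(load('s17')['color'][210:320,300:420],None,fx=5.4,fy=5.4,interpolation=2))"
```

```text
t 18.68 p [ 410.3 -279.9  179.3] jaw -46.2 z [ 0.     -0.0189 -0.9998] w 8.4 F [ 0.14  0.25 -1.69] T [ 0.001  0.155 -0.025]
```

View pics/s17z.png

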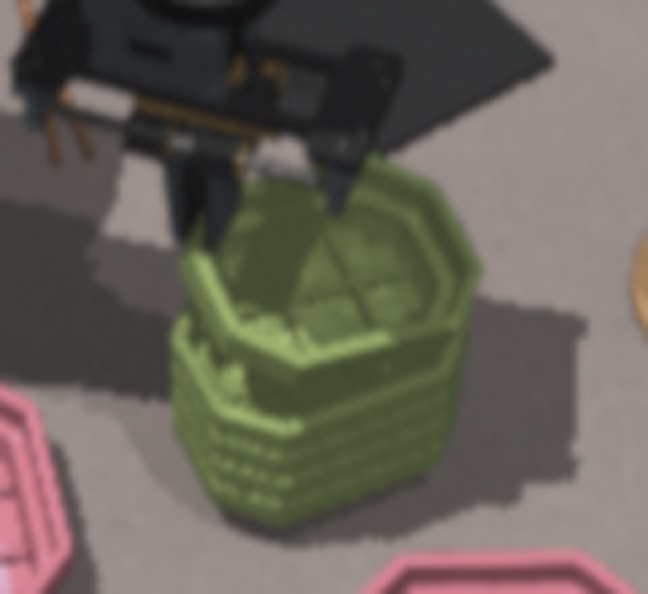

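Request:
drive_tool(moves=[{"claw": 1, "dx": 0, "dy": 0, "dz": -0.2, "yaw": 0}, {"claw": 1, "dx": 0, "dy": 0, "dz": -0.3, "yaw": 0}, {"claw": 1, "dx": 0, "dy": 0, "dz": -0.4, "yaw": 0}, {"claw": 1, "dx": 0, "dy": 0, "dz": -0.4, "yaw": 0}, {"claw": 1, "dx": 0, "dy": 0, "dz": -0.4, "yaw": 0}], grip_force=50)

```text
time_s: 19.35
ee_pos: [410.5, -279.4, 216.1]
ee_rot: [179.2, 0.7, 43.8]
force: [0.1, 0.2, -0.4]
gripper_width: 8.2
```

```bash
python3 -c "
from h import *
st();snap('side','s18');snap('wrist','w18')
cv2.imwrite('pics/s18z.png',cv2.resize(load('s18')['color'][190:320,290:430],None,fx=4.5,fy=4.5,interpolation=2))"
```

```text
t 19.35 p [ 410.5 -279.4  216.1] jaw -46.2 z [ 8.000e-04 -1.950e-02 -9.998e-01] w 8.2 F [ 0.06  0.17 -0.42] T [-0.013  0.205 -0.019]
```

View pics/s18z.png

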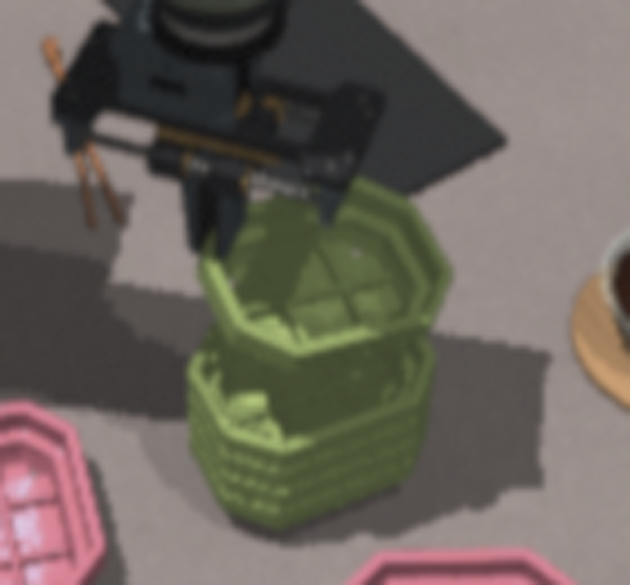

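View pics/w18.png

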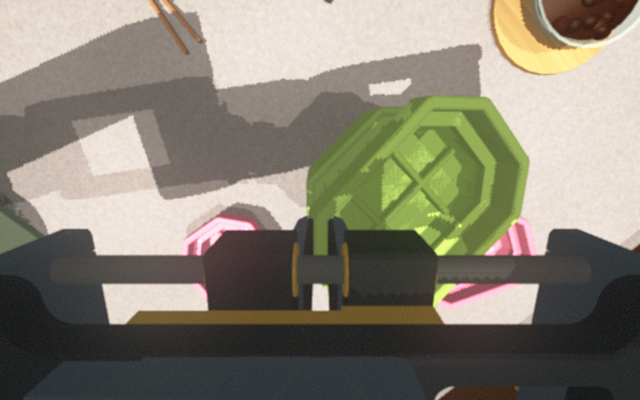

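Request:
drive_tool(moves=[{"claw": 1, "dx": 0.3, "dy": -0.1, "dz": 0, "yaw": 0}, {"claw": 1, "dx": 0.5, "dy": -0.15, "dz": 0, "yaw": 0}, {"claw": 1, "dx": 0.7, "dy": -0.2, "dz": 0, "yaw": 0}, {"claw": 1, "dx": 0.8, "dy": -0.2, "dz": 0, "yaw": 0}, {"claw": 1, "dx": 0.8, "dy": -0.2, "dz": 0, "yaw": 0}], grip_force=60)

```text
time_s: 20.08
ee_pos: [445.6, -220.6, 214.7]
ee_rot: [179.2, 0.7, 43.8]
force: [-0.1, 0.3, -0.9]
gripper_width: 7.7
```

Request:
drive_tool(moves=[{"claw": 1, "dx": 0.8, "dy": -0.2, "dz": 0, "yaw": 0}, {"claw": 1, "dx": 0.8, "dy": -0.2, "dz": 0, "yaw": 0}, {"claw": 1, "dx": 0.8, "dy": -0.2, "dz": 0, "yaw": 0}, {"claw": 1, "dx": 0.8, "dy": -0.2, "dz": 0, "yaw": 0}, {"claw": 1, "dx": 0.8, "dy": -0.2, "dz": 0, "yaw": 0}])

```text
time_s: 20.7
ee_pos: [493.0, -145.0, 213.3]
ee_rot: [179.2, 0.7, 43.8]
force: [-0.3, -0.8, -0.3]
gripper_width: 7.6
```

```bash
python3 -c "
from h import *
st();plan((575.6,-10.7,200),-46.2,12,vmax=.8)"
```

```text
t 20.7 p [ 493.  -145.   213.3] jaw -46.2 z [ 0.0016 -0.0189 -0.9998] w 7.6 F [-0.25 -0.83 -0.25] T [-0.071  0.124 -0.013]
dx 0.80 dy -0.21 dz 0.06 yaw 0.00
dx 0.80 dy -0.21 dz 0.06 yaw 0.00
dx 0.80 dy -0.21 dz 0.06 yaw 0.00
dx 0.80 dy -0.21 dz 0.06 yaw 0.00
dx 0.80 dy -0.21 dz 0.05 yaw 0.00
dx 0.80 dy -0.21 dz 0.06 yaw 0.00
dx 0.80 dy -0.21 dz 0.05 yaw 0.00
dx 0.80 dy -0.20 dz 0.06 yaw 0.00
dx 0.80 dy -0.21 dz 0.05 yaw 0.00
dx 0.44 dy -0.11 dz 0.03 yaw 0.00
dx -0.00 dy -0.00 dz 0.00 yaw 0.00
dx -0.00 dy -0.00 dz 0.00 yaw 0.00
end [575.6 -10.7 200.1] jaw -46.2
```

Width is now 7.6 mm, so the rim is square in the pads. Moving on to the slate.

Request:
drive_tool(moves=[{"claw": 1, "dx": 0.8, "dy": -0.2, "dz": 0.1, "yaw": 0}, {"claw": 1, "dx": 0.8, "dy": -0.2, "dz": 0.1, "yaw": 0}, {"claw": 1, "dx": 0.8, "dy": -0.2, "dz": 0.1, "yaw": 0}, {"claw": 1, "dx": 0.8, "dy": -0.2, "dz": 0.1, "yaw": 0}, {"claw": 1, "dx": 0.8, "dy": -0.2, "dz": 0.1, "yaw": 0}])

```text
time_s: 21.32
ee_pos: [540.0, -70.4, 201.1]
ee_rot: [179.2, 0.7, 43.8]
force: [0.9, -1.2, -0.7]
gripper_width: 7.9
```

Request:
drive_tool(moves=[{"claw": 1, "dx": 0.8, "dy": -0.2, "dz": 0.2, "yaw": 0}, {"claw": 1, "dx": 0.8, "dy": -0.2, "dz": 0.3, "yaw": 0}, {"claw": 1, "dx": 0.6, "dy": -0.2, "dz": 0.3, "yaw": 0}, {"claw": 1, "dx": 0.4, "dy": -0.1, "dz": 0.3, "yaw": 0}, {"claw": 1, "dx": 0.2, "dy": -0.1, "dz": 0.3, "yaw": 0}])

```text
time_s: 21.95
ee_pos: [571.7, -16.5, 169.8]
ee_rot: [179.2, 0.7, 43.9]
force: [-0.2, -0.9, -0.6]
gripper_width: 7.8
```

```bash
python3 -c "
from h import *
st();plan((575.6,-10.7,143),-46.2,6,vmax=.4);snap('side','s20');snap('top','t20');snap('wrist','w20')
cv2.imwrite('pics/s20z.png',cv2.resize(load('s20')['color'][130:320,260:460],None,fx=3.1,fy=3.1,interpolation=2))"
```

```text
t 21.95 p [571.7 -16.5 169.8] jaw -46.1 z [ 0.001  -0.0193 -0.9998] w 7.8 F [-0.18 -0.88 -0.6 ] T [-0.036  0.115 -0.011]
dx 0.11 dy -0.03 dz 0.40 yaw 0.01
dx 0.11 dy -0.03 dz 0.40 yaw 0.00
dx 0.10 dy -0.02 dz 0.40 yaw 0.00
dx 0.04 dy -0.01 dz 0.14 yaw 0.00
dx -0.00 dy -0.00 dz -0.00 yaw 0.00
dx -0.00 dy -0.00 dz -0.00 yaw 0.00
end [575.7 -10.7 142.9] jaw -46.2
```

View pics/s20z.png

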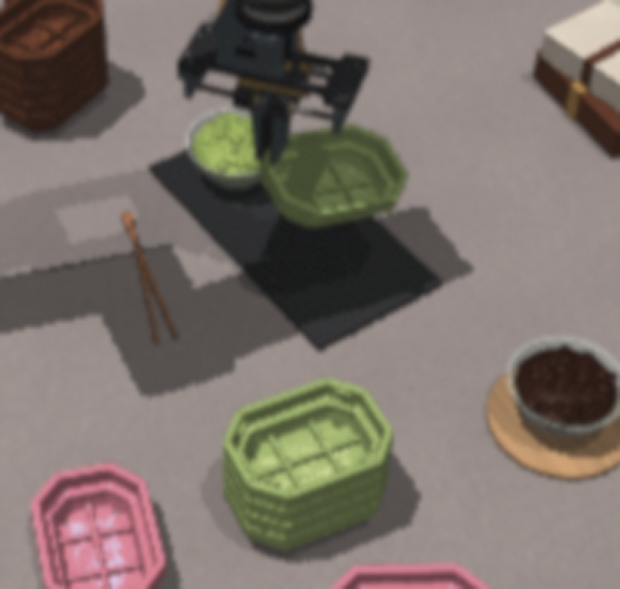

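View pics/w20.png

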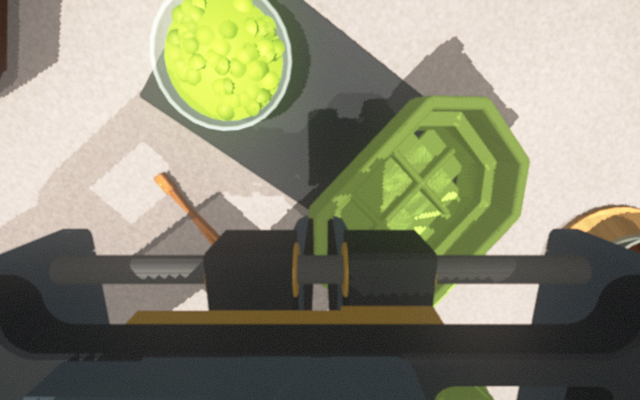

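View pics/t20.png

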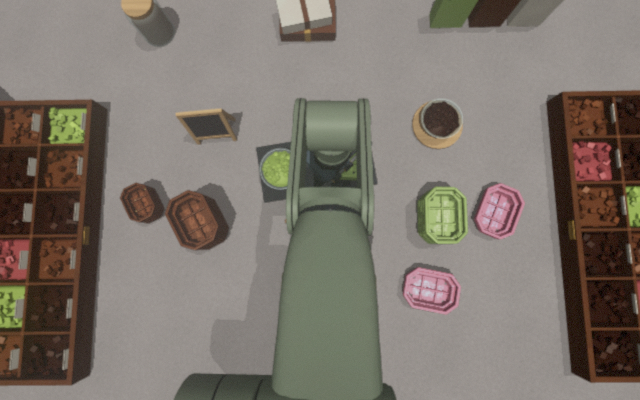

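Run:
```python
from h import *
im=load('w20')['color']
cv2.imwrite('pics/w20z.png',cv2.resize(im[85:315,295:545],None,fx=2.6,fy=2.6,interpolation=2))
```

```text
(no output)
```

View pics/w20z.png

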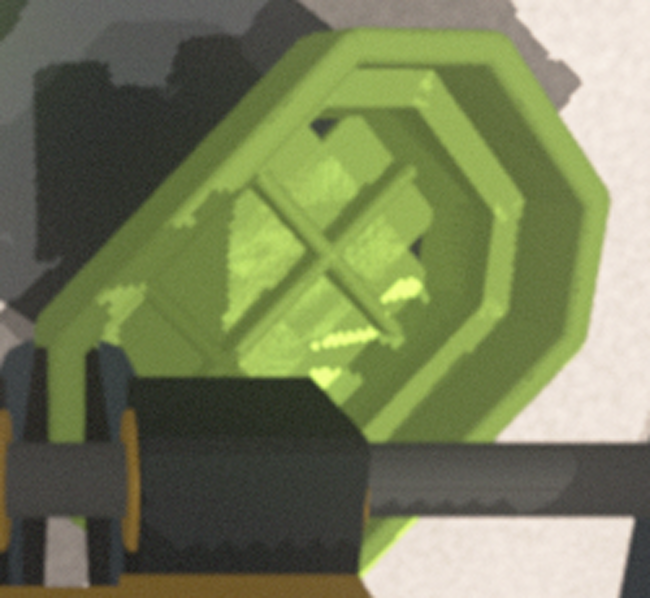

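Run:
```python
from h import *
f=load('w20')
z=np.array([(348,30),(502,30),(609,195),(583,345),(48,347)],float)
uv=z/2.6+[295,85]-.3
M=np.array([(47,55,44),(75,27,44),(75,-27,44),(47,-55,44),(-47,55,44)],float)
fl=200/np.tan(np.radians(f['vertical_fov']/2)); K=np.array([[fl,0,f['cx']],[0,fl,f['cy']],[0,0,1]])
ok,r,t=cv2.solvePnP(M,uv,K,None); pr=cv2.projectPoints(M,r,t,K,None)[0][:,0]
R=cv2.Rodrigues(r)[0]; P=np.array(f['pose']); Rw=P[:3,:3]@R; tw=P[:3,:3]@t[:,0]+P[:3,3]
print('err',(pr-uv).round(1).tolist()); print('origin',tw.round(1),'zaxis',Rw[:,2].round(3),'xaxis',Rw[:,0].round(3))
for p in M-[0,0,44]: print((Rw@p+tw).round(1))
# line-based: horizontal assumption check
s=telemetry.state(); print(s['ee_pos'])
```

```text
err [[-0.3, -0.5], [0.2, 0.5], [0.1, -0.2], [-0.1, 0.0], [0.1, 0.1]]
origin [619.1 -46.7 116.8] zaxis [ 0.156 -0.166  0.974] xaxis [ 0.987 -0.002 -0.159]
[667.1   7.5 118.3]
[693.9 -20.2 109.3]
[692.4 -73.5 100.5]
[ 663.9 -101.   100.4]
[574.3   7.7 133.3]
[571.18755087 -16.89059222 169.92800126]
```

Run:
```python
from h import *
c=np.array([461.4,-314.3])-[405.2,-276.]
y=np.radians(-1.19);R=np.array([[np.cos(y),-np.sin(y)],[np.sin(y),np.cos(y)]])
M=np.array([(75,27),(75,-27),(47,-55),(-47,-55),(-75,-27),(-75,27),(-47,55),(47,55)],float)
for w,tcp,name in (('w20',(571.7,-16.5,169.8),'w20'),('s20',(571.7,-16.5,169.8),'s20')):
    f=load(w); im=f['color']
    box=(85,315,295,545) if w=='w20' else (160,210,335,400); k=2.6 if w=='w20' else 10
    I=cv2.resize(im[box[0]:box[1],box[2]:box[3]],None,fx=k,fy=k,interpolation=2)
    for tilt,col in((0,(0,0,255)),(12,(255,0,0))):
        d=np.array([np.cos(np.radians(-46.2)),np.sin(np.radians(-46.2))])
        XY=M@R.T+c; s=XY@d
        W=np.c_[XY+tcp[:2]-np.outer(s*(1-np.cos(np.radians(tilt))),d), tcp[2]+9-s*np.sin(np.radians(tilt))]
        p=proj(f,W); cv2.polylines(I,[((p-[box[2],box[0]])*k).round().astype(int)],True,col,1)
    cv2.imwrite('pics/o_%s.png'%name,I)
```

```text
(no output)
```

View pics/o_w20.png

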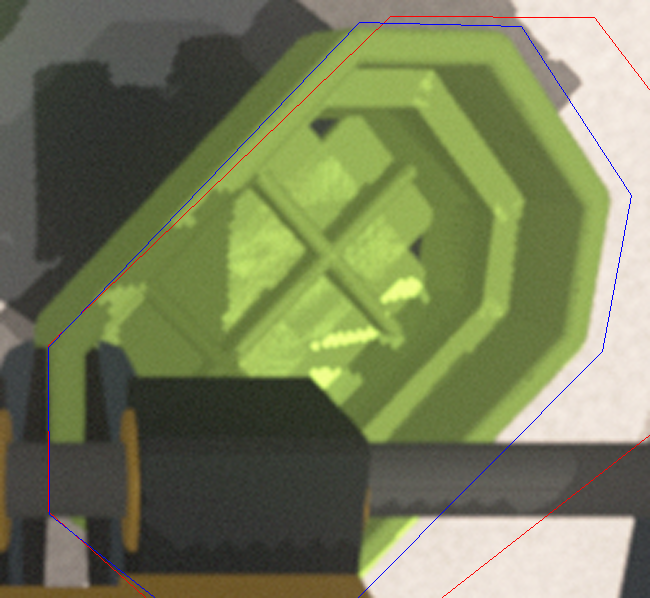

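View pics/o_s20.png

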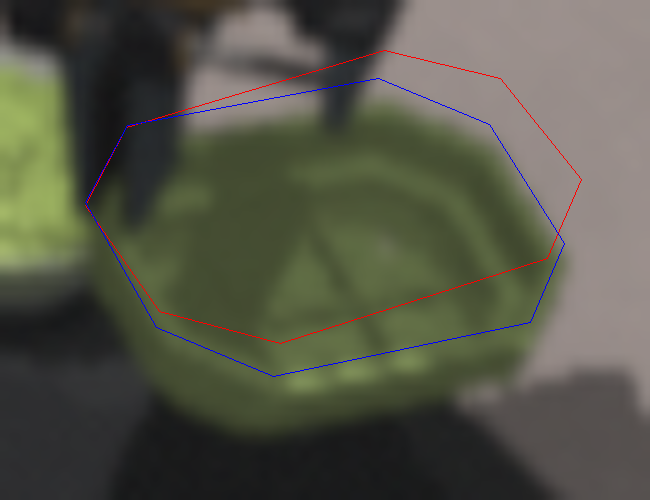

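The side and wrist views show the tray drooping about 15° along the jaw axis. The shallow pinch has jammed by friction, so more grip force won't level it. I'll rest the tray on the empty half of the slate, pinch the rim deeper, and lift again.

Request:
drive_tool(moves=[{"claw": 1, "dx": 0.15, "dy": 0.1, "dz": 0.8, "yaw": 0}, {"claw": 1, "dx": 0.15, "dy": 0.1, "dz": 0.8, "yaw": 0}, {"claw": 1, "dx": 0.15, "dy": 0, "dz": 0.8, "yaw": 0}, {"claw": 1, "dx": 0, "dy": 0, "dz": 0.8, "yaw": 0}])

```text
time_s: 22.6
ee_pos: [581.5, -15.7, 102.6]
ee_rot: [179.1, 0.7, 43.8]
force: [-0.6, 0.0, -0.8]
gripper_width: 7.7
```

```bash
python3 -c "
from h import *
st();snap('side','s21')
cv2.imwrite('pics/s21z.png',cv2.resize(load('s21')['color'][150:250,300:420],None,fx=6,fy=6,interpolation=2))"
```

```text
t 22.6 p [581.5 -15.7 102.6] jaw -46.2 z [ 0.0023 -0.0197 -0.9998] w 7.7 F [-0.64  0.03 -0.8 ] T [-0.052  0.174  0.013]
```

View pics/s21z.png

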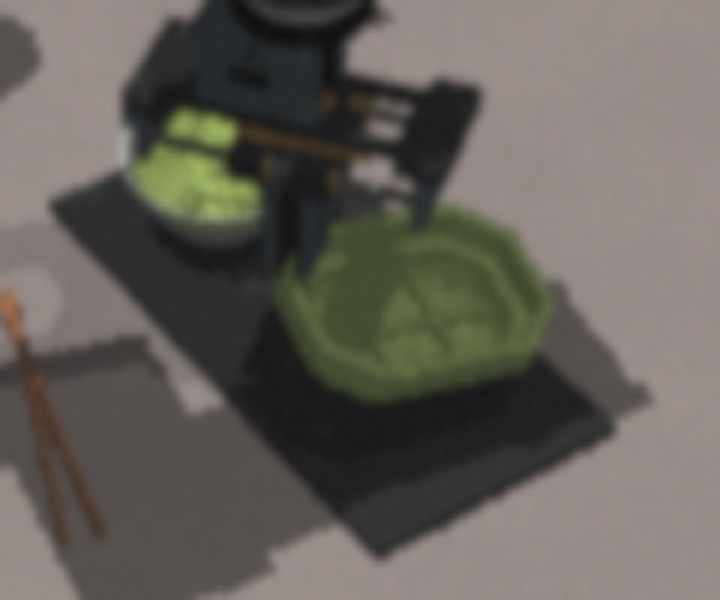

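Request:
drive_tool(moves=[{"claw": 1, "dx": 0, "dy": 0, "dz": 0.5, "yaw": 0}, {"claw": 1, "dx": 0, "dy": 0, "dz": 0.4, "yaw": 0}], grip_force=15)

```text
time_s: 22.9
ee_pos: [579.7, -16.2, 80.7]
ee_rot: [179.3, 0.9, 43.8]
force: [-1.2, 0.1, -0.5]
gripper_width: 8.4
```

Request:
drive_tool(moves=[{"claw": 1, "dx": 0, "dy": -0.05, "dz": 0.25, "yaw": 0}, {"claw": 1, "dx": 0, "dy": -0.05, "dz": 0.25, "yaw": 0}, {"claw": 1, "dx": 0, "dy": -0.05, "dz": 0.25, "yaw": 0}], grip_force=5)

```text
time_s: 23.28
ee_pos: [578.0, -14.1, 65.2]
ee_rot: [179.3, 0.8, 43.8]
force: [-0.5, -0.3, -0.4]
gripper_width: 8.7
```

```bash
python3 -c "
from h import *
st();snap('side','s22')
cv2.imwrite('pics/s22z.png',cv2.resize(load('s22')['color'][150:250,300:420],None,fx=6,fy=6,interpolation=2))"
```

```text
t 23.27 p [578.  -14.1  65.2] jaw -46.2 z [-0.0016 -0.0194 -0.9998] w 8.7 F [-0.45 -0.3  -0.35] T [-0.043  0.147  0.06 ]
```

View pics/s22z.png

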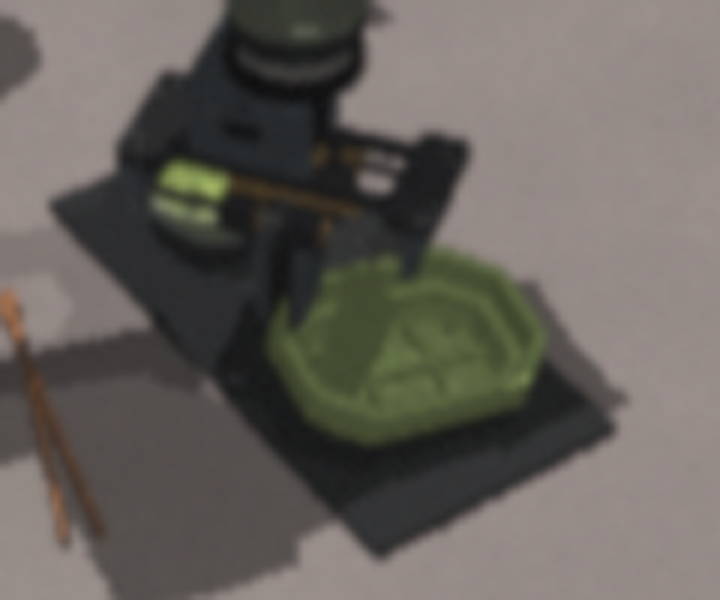

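Request:
drive_tool(moves=[{"claw": 1, "dx": 0, "dy": 0, "dz": 0.25, "yaw": 0}, {"claw": 1, "dx": 0, "dy": 0, "dz": 0.2, "yaw": 0}, {"claw": 1, "dx": 0, "dy": 0, "dz": 0.15, "yaw": 0}, {"claw": 1, "dx": 0, "dy": 0, "dz": 0, "yaw": 0}], grip_force=4)

```text
time_s: 23.82
ee_pos: [577.8, -14.3, 52.0]
ee_rot: [179.3, 0.8, 43.8]
force: [0.1, -0.6, -0.5]
gripper_width: 7.6
```

```bash
python3 -c "
from h import *
st();snap('side','s23')
cv2.imwrite('pics/s23z.png',cv2.resize(load('s23')['color'][150:250,300:420],None,fx=6,fy=6,interpolation=2))"
```

```text
t 23.82 p [577.8 -14.3  52. ] jaw -46.2 z [-0.0019 -0.0194 -0.9998] w 7.6 F [ 0.15 -0.6  -0.5 ] T [-0.004  0.084 -0.022]
```

View pics/s23z.png

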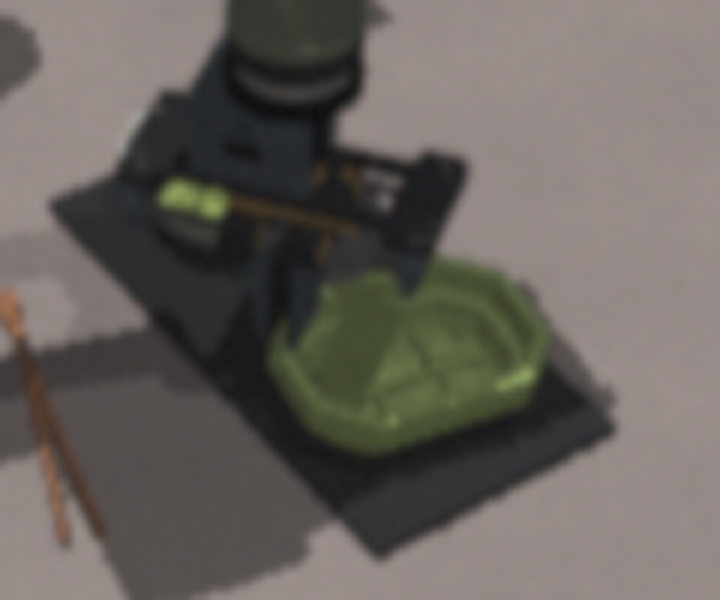

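Request:
drive_tool(moves=[{"claw": 0.5, "dx": 0, "dy": 0, "dz": 0, "yaw": 0}, {"claw": 0.5, "dx": 0, "dy": 0, "dz": 0, "yaw": 0}, {"claw": 0.5, "dx": 0, "dy": 0, "dz": 0, "yaw": 0}])

```text
time_s: 24.25
ee_pos: [578.4, -14.4, 52.7]
ee_rot: [179.2, 0.8, 43.8]
force: [-0.3, 0.5, 0.2]
gripper_width: 22.7
```

```bash
python3 -c "
from h import *
st();snap('side','s24');snap('wrist','w24')
cv2.imwrite('pics/s24z.png',cv2.resize(load('s24')['color'][150:250,300:420],None,fx=6,fy=6,interpolation=2))"
```

```text
t 24.25 p [578.4 -14.4  52.7] jaw -46.2 z [-3.000e-04 -1.960e-02 -9.998e-01] w 22.7 F [-0.29  0.49  0.18] T [-0.057  0.153  0.006]
```

View pics/s24z.png

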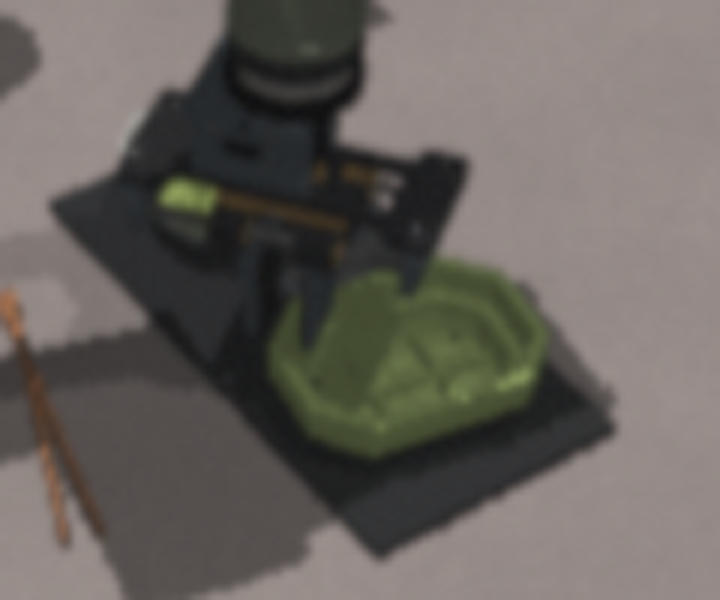

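View pics/w24.png

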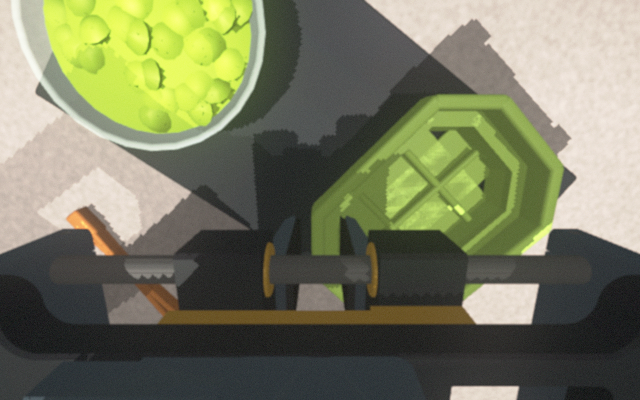

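Request:
drive_tool(moves=[{"claw": 0.5, "dx": 0, "dy": -0.05, "dz": 0.4, "yaw": 0}, {"claw": 0.5, "dx": 0, "dy": -0.05, "dz": 0.35, "yaw": 0}, {"claw": 0.5, "dx": 0, "dy": 0, "dz": 0, "yaw": 0}])

```text
time_s: 24.72
ee_pos: [576.5, -13.1, 36.3]
ee_rot: [179.2, 0.8, 43.8]
force: [0.2, 0.8, 0.2]
gripper_width: 22.7
```

```bash
python3 -c "
from h import *
st();plan((578.2,-14.4,36),-46.2,1)"
```

```text
t 24.73 p [576.5 -13.1  36.3] jaw -46.2 z [-0.0013 -0.0196 -0.9998] w 22.7 F [0.25 0.85 0.19] T [-0.067  0.121  0.077]
dx 0.02 dy 0.10 dz 0.01 yaw -0.00
end [578.2 -14.3  36.1] jaw -46.2
```

Close, then firm up to 40 N and lift.

Request:
drive_tool(moves=[{"claw": 1, "dx": 0, "dy": 0.1, "dz": 0, "yaw": 0}, {"claw": 1, "dx": 0, "dy": 0, "dz": 0, "yaw": 0}, {"claw": 1, "dx": 0, "dy": 0, "dz": 0, "yaw": 0}, {"claw": 1, "dx": 0, "dy": 0, "dz": 0, "yaw": 0}], grip_force=8)

```text
time_s: 25.22
ee_pos: [577.9, -14.7, 36.2]
ee_rot: [179.3, 0.8, 43.8]
force: [0.2, -1.3, -1.3]
gripper_width: 8.0
```

Request:
drive_tool(moves=[{"claw": 1, "dx": 0, "dy": 0, "dz": 0, "yaw": 0}, {"claw": 1, "dx": 0, "dy": 0, "dz": 0, "yaw": 0}, {"claw": 1, "dx": 0, "dy": 0, "dz": -0.2, "yaw": 0}, {"claw": 1, "dx": 0, "dy": 0, "dz": -0.4, "yaw": 0}, {"claw": 1, "dx": 0, "dy": 0, "dz": -0.4, "yaw": 0}], grip_force=35)

```text
time_s: 25.85
ee_pos: [577.6, -14.2, 57.0]
ee_rot: [179.3, 0.9, 43.8]
force: [-0.1, 0.4, -0.7]
gripper_width: 7.7
```

```bash
python3 -c "
from h import *
st();snap('side','s25');snap('wrist','w25')
cv2.imwrite('pics/s25z.png',cv2.resize(load('s25')['color'][150:250,300:420],None,fx=6,fy=6,interpolation=2))"
```

```text
t 25.85 p [577.6 -14.2  57. ] jaw -46.2 z [-0.0027 -0.0194 -0.9998] w 7.7 F [-0.14  0.38 -0.69] T [-0.097  0.203  0.01 ]
```

View pics/s25z.png

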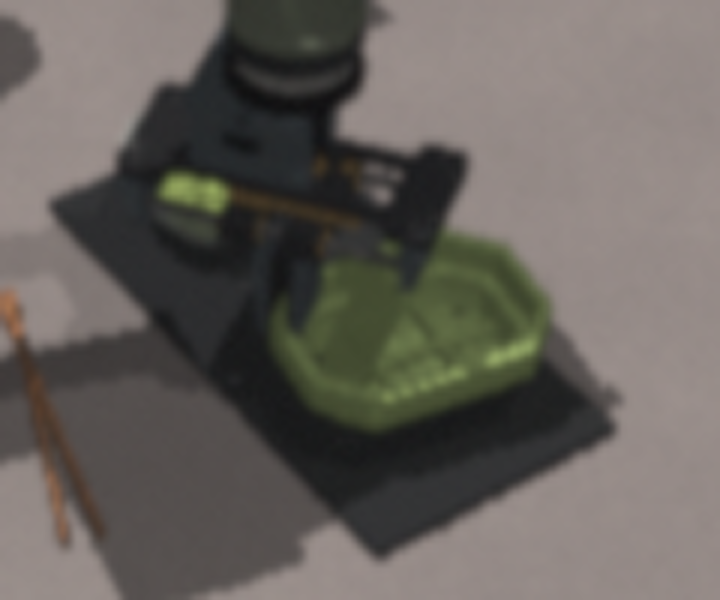

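Request:
drive_tool(moves=[{"claw": 1, "dx": 0, "dy": 0, "dz": -0.6, "yaw": 0}, {"claw": 1, "dx": 0, "dy": 0, "dz": -0.8, "yaw": 0}, {"claw": 1, "dx": 0, "dy": 0, "dz": -0.8, "yaw": 0}, {"claw": 1, "dx": 0, "dy": 0, "dz": -0.7, "yaw": 0}, {"claw": 1, "dx": 0, "dy": 0, "dz": -0.4, "yaw": 0}])

```text
time_s: 26.58
ee_pos: [578.6, -12.8, 128.9]
ee_rot: [179.2, 0.7, 43.8]
force: [0.1, 0.8, -0.1]
gripper_width: 8.0
```

Request:
drive_tool(moves=[{"claw": 1, "dx": 0, "dy": 0, "dz": 0, "yaw": 0}, {"claw": 1, "dx": 0, "dy": 0, "dz": 0, "yaw": 0}])

```text
time_s: 26.82
ee_pos: [578.6, -12.9, 129.4]
ee_rot: [179.1, 0.7, 43.8]
force: [0.4, -0.0, -1.2]
gripper_width: 8.1
```

Run:
```python
from h import *
st();snap('side','s26');snap('wrist','w26');snap('top','t26')
c=np.array([461.4,-314.3])-[405.2,-276.]
y=np.radians(-1.19);R=np.array([[np.cos(y),-np.sin(y)],[np.sin(y),np.cos(y)]])
M=np.array([(75,27),(75,-27),(47,-55),(-47,-55),(-75,-27),(-75,27),(-47,55),(47,55)],float)
tcp=telemetry.state()['ee_pos']
for w in('w26','s26'):
    f=load(w); im=f['color']
    box=(75,305,295,565) if w=='w26' else (150,250,320,420); k=2.6 if w=='w26' else 6
    I=cv2.resize(im[box[0]:box[1],box[2]:box[3]],None,fx=k,fy=k,interpolation=2)
    cv2.imwrite('pics/r_%s.png'%w,I)
    W=np.c_[M@R.T+c+tcp[:2],np.full(8,tcp[2]+18)]
    p=proj(f,W); cv2.polylines(I,[((p-[box[2],box[0]])*k).round().astype(int)],True,(0,0,255),1)
    cv2.imwrite('pics/o_%s.png'%w,I)
```

```text
t 26.82 p [578.6 -12.9 129.4] jaw -46.2 z [ 0.0015 -0.0195 -0.9998] w 8.1 F [ 0.44 -0.03 -1.22] T [ 0.006  0.159 -0.021]
```

View pics/o_w26.png

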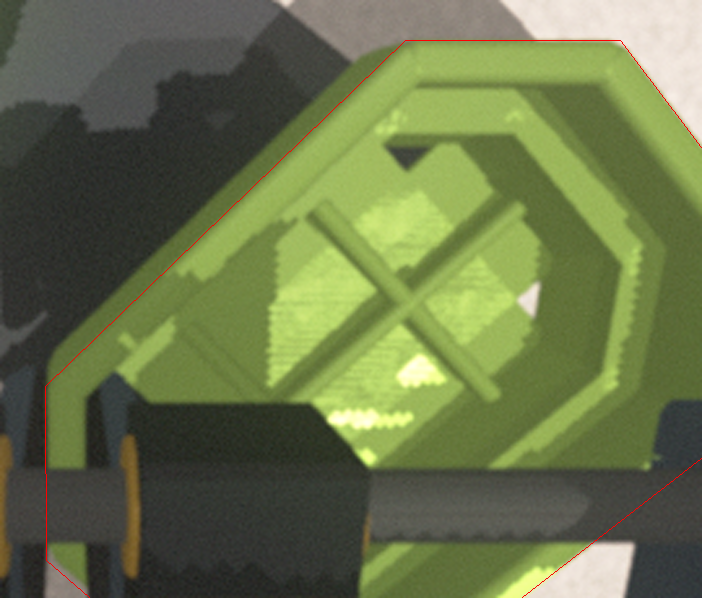

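View pics/o_s26.png

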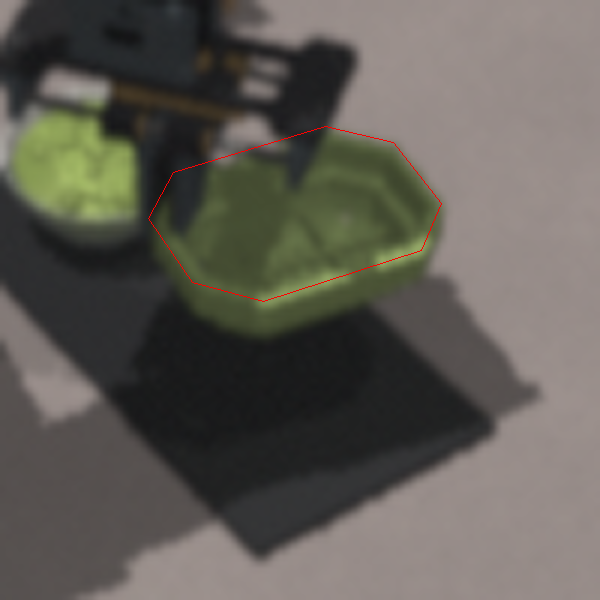

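View pics/r_w26.png

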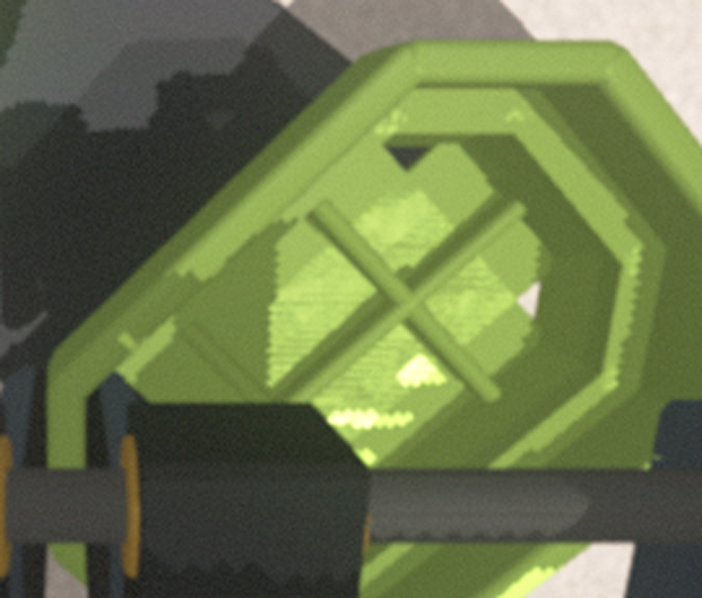

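Request:
drive_tool(moves=[{"claw": 1, "dx": 0, "dy": 0, "dz": 0, "yaw": 0}, {"claw": 1, "dx": 0, "dy": 0, "dz": 0, "yaw": 0}, {"claw": 1, "dx": 0, "dy": 0, "dz": 0, "yaw": 0}])

```text
time_s: 27.35
ee_pos: [578.2, -12.8, 128.3]
ee_rot: [179.2, 0.8, 43.8]
force: [0.9, 0.1, -1.1]
gripper_width: 7.7
```

Run:
```python
from h import *
st();snap('side','s27')
a,b=load('s27')['color'].astype(int),load('s26')['color'].astype(int); print('diff tray region',abs(a-b)[150:250,320:420].mean())
f=load('side0');g=load('s27')
def m(im):
    h=cv2.cvtColor(im,cv2.COLOR_BGR2HSV); k=cv2.inRange(h,(30,60,40),(60,255,255)); k[:245]=0; k[:, :325]=0;k[:,400:]=0
    return cv2.boundingRect(k)
print(m(f['color']),m(g['color']))
cv2.imwrite('pics/s27z.png',np.hstack([cv2.resize(x['color'][140:360,250:400],None,fx=2.6,fy=2.6,interpolation=2) for x in(f,g)]))
```

```text
t 27.35 p [578.2 -12.8 128.3] jaw -46.2 z [-6.000e-04 -1.950e-02 -9.998e-01] w 7.7 F [ 0.86  0.07 -1.14] T [-0.01   0.156 -0.02 ]
diff tray region 1.2492
(332, 247, 56, 60) (332, 252, 55, 55)
```

View pics/s27z.png

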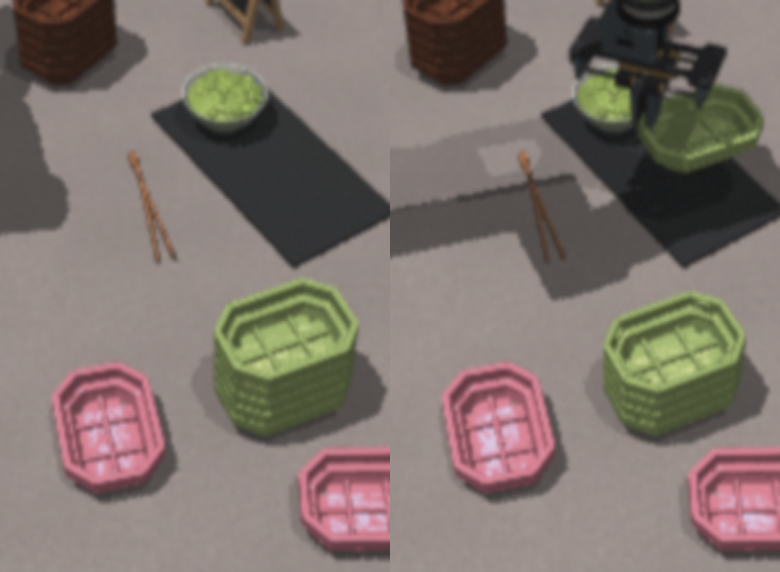

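The tray is held steady and level over the empty half, and the stack and everything else in view are where they were.

```bash
python3 -c "
from h import *
print(job.job_done())"
```

```text
the job is handed in; nothing more can be done
None
```

The job is handed in with the top green tray held level over the empty half of the slate. It took two tries at the peel and one regrip, finishing at 27.4 s.

- **Which tray:** the pistachio bowl was on the slate, so I used the green stack.
- **First peel failed:** the 6 N pinch was deep and stiff, and after a few mm of tilt the tray came up almost flat, about 15 mm. I put it back down and pressed the far corner until it seated, matching the first picture. The sign that it was still seated on release was wrong at first: the far corner stayed 5–8 mm up until pressed.
- **Second peel worked:** with a shallow 3.5 N pinch, the near corner rose about 39 mm while the opposite corner stayed down. I then tightened the grip and lifted the tray clear.
- **Regrip:** that shallow pinch let the tray droop about 15°. I set it briefly on the slate's empty half, gripped the rim deeper at 35 N and lifted again.

**Last checks:**
- **Level:** the tray outline fits a level tray to about 1° in the wrist and side views, and the tool itself leans about 1.1°.
- **Position:** the underside is about 92 mm above the slate and the tray centre about (634, -51), against my measured target of (633, -50).
- **Hold:** the grip was steady over the last few rows.
- **Surroundings:** the remaining stack sits within about 1 pixel of its first position in the side view, and nothing else in view had moved.

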